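# Demould a rail tile and gauge it on the cutting board

### The job

Swing the lid of the hinged press mould right over past upright so that it stays open, and lift out the clay tile. On the cutting board, flip the flip stop down, lay the tile flat on the board with its moulded face up, and butt it snugly against both the fence and the stop without shifting the stop's setting. Then flip the stop back up, out of the wire's way, leaving the tile where it was gauged, the mould open and the other things undisturbed.

Things in the scene. Friction and masses are not known exactly. Their poses are not given: they have to be found in the camera images.
- mould: lower half of a hinged press mould: cream plaster block in a light wooden frame, 110 x 200 mm, on a thin plywood foot; it stands fast. Origin: centre of the cavity, on the table top. Its x axis points from the handle side to the hinge side, its y axis runs along the tile's long side, z up. The parting face (top of the lower half) is 40 mm above the table; the cavity, 61 x 135 mm, is 13 mm deep (floor 27 mm above the table)
- mould_lid (a joint): angle of the mould's upper half (plaster in a wooden frame, 36 mm thick, 0.8 kg): 0 shut, grows as its handle side swings up and over towards the hinge side, about 1.3 balanced, 2.1 fully open, leaning back on two rests with its edge about 140 mm and its handle about 160 mm above the table. Lightly damped; it falls shut below the balance and falls open beyond it
- lid_hinge (a point): middle of the lid's hinge line, 62 mm along the mould's x from the mould's origin, 40 mm above the table; the hinge line runs along the mould's y
- lid_handle (a point): middle of the steel bow handle on the lid: a round bar 10 mm thick, straight for 80 mm along the mould's y, 40 mm clear in front of the lid's front face. With the lid shut it lies 156 mm from the hinge line towards the robot and 28 mm above it (68 mm above the table), level with the hinge point along y; lid top 78 mm above the table. The bar may turn in the fingers. Moves with the lid
- tile: leather-hard clay rail tile, a bar 56 mm (own x) x 130 mm (own y) x 30 mm (z), with a moulded ribbed face on top and a flat back; its long sides are upright from 3 to 23 mm above its underside, the rounded shoulders end at 26 mm. Origin: centre of its underside. About 0.35 kg. It lies in the mould with 2.5 mm of play all round, its underside 27 mm above the table, so that the top 17 mm stand above the parting face (10 mm of upright side to grip) once the lid is open
- cut_board: wooden cutting board, 160 mm (own x) x 280 mm (own y), top 16 mm above the table; it stands fast. Origin under its middle (5 mm nearer than the centre of its plan), on the table. Along its far (+x) side runs a dark wooden fence 10 mm high, whose working face looks to -x and lies at x = +45 mm. Behind the fence runs a rail on which the stop is clamped
- gauge_corner (a point): corner at board-top level where the fence's working face meets the plane of the flip stop's gauge face. Axes as the board's: the fence lies at +x, the stop at -y, so the tile belongs at -x and +y of this point, its long side along y; the butted tile's origin lies at x = -28, y = +65 mm from it. It moves only if the stop's clamped carriage is shifted along the rail, which takes about 40 N along y
- flip_stop (a joint): angle of the flip stop, an aluminium arm 16 mm wide: 0 down (arm lies over the fence, its foot just above the board in front of the fence), grows as its front end swings up and over the fence, 1.95 fully up, leaning back behind the fence. Starts up. It falls down below about 1.6 and falls back beyond it
- stop_hinge (a point): the flip stop's hinge line, parallel to the board's y, 46 mm above the table, 70 mm along the board's x from the board's origin; the point lies in the middle of the arm's width
- stop_peg (a point): middle of the round steel finger peg on the flip stop, 10 mm thick, 50 mm long along the board's y, sticking out from the stop's -y side (away from the tile). With the stop down it lies 68 mm from the hinge line towards -x and 16 mm above it (62 mm above the table), and always 32 mm to the -y side of the stop_hinge point. The peg may turn in the fingers. Moves with the stop
- water_glass: clear tapered water glass, 72 mm wide, 117 mm tall, a bystander. Origin: centre of its foot
- bowl_blue: blue bowl, 101 mm wide, 58 mm tall, a bystander. Origin: centre of its foot
- brush: thin slip brush, 223 mm long, lying on the table, a bystander. Origin: its middle

How it is judged:
On the way, in this order (a step that is already met when the one before it is completed fails the run):
1. the mould's lid swung past upright and lying back open (value of joint mould_lid above 1.9 rad), for 0.3 s.
2. the tile lifted clear out of the open mould (value of joint mould_lid above 1.9 rad and z of tile in the frame of mould above 0.06 m), for 0.1 s.
3. the tile lies on the board butted against fence and stop, with the stop down (x of tile in the frame of gauge_corner between -0.03 and -0.0255 m and y of tile in the frame of gauge_corner between 0.0625 and 0.067 m and z of tile in the frame of gauge_corner below 0.003 m and angle between the x axis of tile and the x axis of gauge_corner, either way round below 0.03 rad and angle between tile's own z axis and vertical below 0.05 rad and value of joint flip_stop below 0.06 rad), for 0.3 s.
At the end, for the whole second after the job is handed in: Lid open beyond 1.9 rad; flip stop up beyond 1.7 rad; tile at rest flat on the board, moulded face up, no more than 2 mm off the fence and 2 mm off the plane of the stop's gauge face, parallel to the fence within 0.03 rad; the stop's setting moved by less than 3 mm (value of joint mould_lid above 1.9 rad and value of joint flip_stop above 1.7 rad and x of tile in the frame of gauge_corner between -0.03 and -0.0255 m and y of tile in the frame of gauge_corner between 0.0625 and 0.067 m and z of tile in the frame of gauge_corner below 0.003 m and angle between the x axis of tile and the x axis of gauge_corner, either way round below 0.03 rad and angle between tile's own z axis and vertical below 0.05 rad and distance of gauge_corner from where it was at the start of the episode below 0.003 m and linear speed of tile below 0.01 m/s); the robot touches nothing.
It fails at once if a bystander (glass, bowl, brush) pushed over 4 cm or the glass tipped (distance of any of water_glass, bowl_blue, brush from where it was at the start of the episode above 0.04 m or angle between water_glass's own z axis and vertical above 0.5 rad).
It also fails if it takes over 72 s, if anything falls off the work surface, if the arm or the gripper's body presses on something with over 40 N, if the wrist force passes 120 N, or if a joint passes its speed limit or range.

### The arm

A 7-joint arm with a two-finger parallel gripper is mounted at the origin on the work surface; the furniture and walls round the work are solid. World frame = base frame: x ahead of the robot, y to its left, z up, the work surface at z = 0. Lengths are in m, angles in rad, forces in N, time in s.
With the tool pointing down it reaches from about 0.4 to 0.875 m from the base axis. Payload 19.3 kg.
Tool frame: the origin (TCP) lies between the finger pads; the fingertips stand ahead of it and the grasp point (between the pads) lies 8 mm behind it (bot.tip_extent is the x of the fingertips in the tool frame, in m); x points along the fingers, y is the direction in which the jaws open and shut, and the axes are right-handed (so a half turn about x gives the same grasp; the last joint's range is limited). The gripper opens to 85 mm and grips with 20 to 120 N. Pads are 22 mm wide; open, the fingers measure 114 mm over their backs; the gripper's body (76 mm by 85 mm) begins 54 mm behind the grasp point. The pads swing forward as they close: fully open they stand 13 mm farther back than shut.
Start: joints at [1.182, 0.521, -0.036, 1.599, 0.021, 1.021, -0.113], TCP at [0.196, -0.594, 0.242] pointing down, gripper open.
Joint ranges: [-2.91, 2.91], [-0.3, 2.13], [-1.5, 1.42], [0.17, 2.43], [-1.26, 4.41], [0.16, 1.93], [-2.52, 2.52]. Speed limits (rad/s): [1.89, 1.89, 2.39, 2.39, 3.01, 3.01, 3.01].

### API

Orientations are given as [roll, pitch, yaw] about the fixed x, y, z axes, in that order (R = Rz(yaw) Ry(pitch) Rx(roll)).
In Python, from workcell import observe, grab_frame, camera_info, bot, nets gives the robot as it stands.
- The arm moves only by the tool jog_arm, never from a script. Its argument "commands" is a list of rows, each a list of 6 numbers: the shift along the tool's x, y, z in mm, then the turn, a rotation vector about the tool's x, y, z in rad. A call has 1 to 20 rows; each row shifts and turns the pose as measured when the row begins, along the tool's axes as they then stand; what a row does not reach is not made up. A row lasts 1/10 s, in which the tool goes at most 50 mm and 8.59 degrees, less where a joint would pass 70% of its speed; a pose out of reach is approached as far as the arm can. A call is refused whole if a number of a shift passes 50 or a number of a turn 0.15, either way. A call with a gripper value outside its range is refused whole. "gripper" is the closure in counts, from 0 (fully open) to 255 (shut), set as the call begins (left out, the last holds). The fingers move at their own pace and stop on an object; "newtons" is the grip in N (left out, the last holds). Time passes only in rows, so rows that do not move let the fingers close. It gives the time, the measured TCP pose, the force and the opening at its end, in the units of the state.
- observe(): the state, without advancing time (a new reading comes with each control period).
- grab_frame(name): name is "scene" or "top" or "wrist"; returns the picture (384x512x3 uint8, red, green, blue); there is no depth.
- camera_info(name): a dict with "fov_y" (degrees; the focal length in pixels is half the picture's height over the tangent of half this angle, whatever the lens; pixels are square), "cx", "cy" (the principal point, pixels), "distortion" ([k1, k2, p1, p2, k3] as OpenCV has them; the pictures are not rectified), "R" (3x3) and "t" (3): a world point X has camera coordinates R X + t; the wrist camera has in their place "tool_from_camera" (4x4, takes a point from camera to tool coordinates, whose origin is the TCP and whose axes are the tool frame's). Camera axes: x right, y down, z forward; pixel columns grow to the right and rows downward; lengths in m; the calibration is good to about 2 mm. A picture is of the moment at which its call begins: read the wrist's pose just before it. camera_info takes no time and is no camera call.
- bot.job_done(): hands the job in, once; it reports no verdict.
Trained networks look in the newest picture that a camera, given by its name, has taken for a name from the list of things; names that differ only in an ending like _2 or _b are one class to them, and where a whole thing is asked for, a point or a joint stands for the part that bears it (a point fixed in the world has none). Each returns a list of dicts, best first, with "p" (0 to 1); they miss things now and then, are a little off and sometimes report something else, mostly with a low value. They report only what shows in the picture. A call takes as long as a camera call.
- nets.find_in(camera, name): "rect" ([left, top, right, bottom] in pixels, round what is visible of it).
- nets.silhouettes(camera, name): "mask" (384x512 bool, what is visible of it) and "rect" ([left, top, right, bottom] in pixels, round what is visible of it).
- nets.pinpoint(camera, name): "location" ([column, row] in pixels: a listed point, or the origin of a listed thing).
The state is a dict: "clock": time; "qpos": joint angles; "qd": joint speeds; "joint_efforts": joint torques, N m; "position": TCP position; "tool_rot": TCP orientation; "force": force on the tool from outside, world axes, zero at the start; "moment": the same for the moment, N m; "grip_width": finger opening in m.
Only numpy, scipy, OpenCV 4.12 (cv2) and the standard library are available. Lean on these libraries where they do the work, as an engineer would, in place of code of your own. Each camera call takes 0.05 s, during which the arm holds its last target.

## Working session

There is one attempt and no reset: what is moved stays moved. The work goes in short steps, Python scripts to look and compute and a tool call to move; the robot and the scene stay as the last step left them, time stands still between calls to the robot, and variables do not carry over. Pictures are saved under pics/ and viewed, and the job is handed in when it is done.

Besides the shell and the picture viewer there is one more tool, called as name([rows], argument=value, ...), one row to a line, values as JSON. jog_arm: Moves the arm, as the interface text tells. Its arguments: {"type":"object","properties":{"commands":{"type":"array","items":{"type":"array","items":{"type":"number"}}},"gripper":{"type":"number"},"newtons":{"type":"number"}},"required":["commands"]}

```bash
ls; mkdir -p pics
python3 - <<'E'
from workcell import observe, grab_frame, camera_info, bot, nets
import cv2
print(observe()); print(bot.tip_extent)
for n in ["scene","top","wrist"]:
    f=grab_frame(n); cv2.imwrite(f"pics/a_{n}.png",f[:,:,::-1]); print(n,camera_info(n))
print(observe()["clock"])
E
```

```text
pics
{'clock': 0.0, 'qpos': array([ 1.18177643,  0.52203073, -0.03634338,  1.59999666,  0.02120769,
        1.02108974, -0.11280326]), 'qd': array([-0.00059358,  0.0011006 , -0.00079482, -0.00125942,  0.0003777 ,
        0.00043816, -0.0003186 ]), 'joint_efforts': array([-1.58958674e-04, -9.27098179e+01,  1.98042512e+00, -3.69926548e+01,
        1.80759357e-02,  8.29813740e-03,  8.96698907e-06]), 'position': array([ 0.19577641, -0.59320846,  0.24171919]), 'tool_rot': array([-1.50100346,  1.56965712,  1.95941354]), 'force': array([-0.54350301, -0.21558668,  0.4142207 ]), 'moment': array([-0.00015608, -0.037301  , -0.01674088]), 'grip_width': 0.08544812964480758}
0.011
scene {'fov_y': 42.274008827378886, 'cx': 253.21863555484654, 'cy': 198.86605069970727, 'distortion': array([-0.16299741,  0.        ,  0.        ,  0.        ,  0.        ]), 'R': array([[ 8.10835893e-01, -5.85273296e-01,  5.68677901e-04],
       [-2.85619162e-01, -3.96543657e-01, -8.72453335e-01],
       [ 5.10849145e-01,  7.07254054e-01, -4.88697099e-01]]), 't': array([-0.47158867,  0.1998926 ,  1.26475738])}
top {'fo
[... 209 characters left out ...]
53701],
       [-0.99383946, -0.01656531, -0.10958434],
       [ 0.1088406 ,  0.04059005, -0.99323017]]), 't': array([-0.01870492,  0.53950866,  0.91854716])}
wrist {'fov_y': 71.88367430585107, 'cx': 255.53481953592157, 'cy': 188.99982780530502, 'distortion': array([-0.06349103,  0.        ,  0.        ,  0.        ,  0.        ]), 'tool_from_camera': array([[ 1.00962566e-03, -3.15927569e-01,  9.48782774e-01,
        -1.31364865e-01],
       [ 9.99999487e-01,  2.46870073e-04, -9.81923476e-04,
         3.74258899e-04],
       [ 7.59906249e-05,  9.48783279e-01,  3.15927657e-01,
        -8.10013101e-02],
       [ 0.00000000e+00,  0.00000000e+00,  0.00000000e+00,
         1.00000000e+00]])}
0.15
```

View pics/a_scene.png

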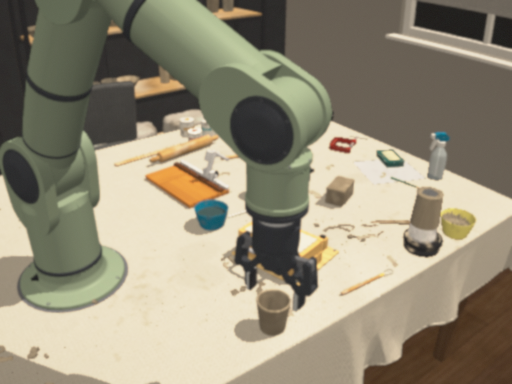

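View pics/a_top.png

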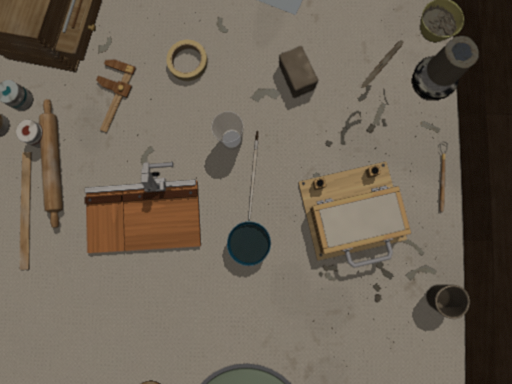

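View pics/a_wrist.png

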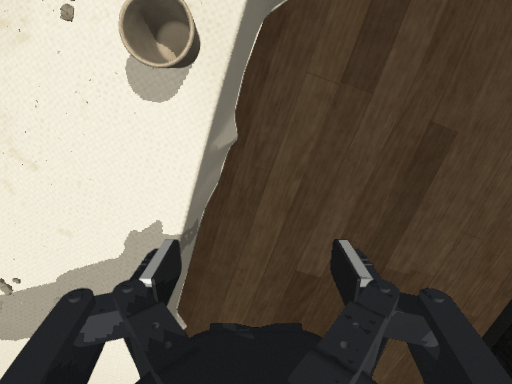

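```bash
cat > h.py <<'E'
import numpy as np, cv2
from scipy.spatial.transform import Rotation as Rn
from workcell import observe, grab_frame, camera_info, bot, nets
def cam(n,st=None):
    c=camera_info(n); f=192/np.tan(np.radians(c["fov_y"])/2)
    K=np.array([[f,0,c["cx"]],[0,f,c["cy"]],[0,0,1]])
    if n=="wrist":
        st=st or observe()
        T=np.eye(4);T[:3,:3]=Rn.from_euler('xyz',st["tool_rot"]).as_matrix();T[:3,3]=st["position"]
        W=T@c["tool_from_camera"]; W=np.linalg.inv(W); R,t=W[:3,:3],W[:3,3]
    else: R,t=np.array(c["R"]),np.array(c["t"])
    return K,np.array(c["distortion"]),R,t
def ray(C,px):
    K,d,R,t=C
    u=cv2.undistortPoints(np.array([[px]],float),K,d)[0,0]
    v=R.T@np.array([u[0],u[1],1]); return -R.T@t, v/np.linalg.norm(v)
def onz(C,px,z):
    o,v=ray(C,px); return o+v*(z-o[2])/v[2]
def tri(obs):
    A=np.zeros((3,3));b=np.zeros(3);rs=[]
    for C,px in obs:
        o,v=ray(C,px);P=np.eye(3)-np.outer(v,v);A+=P;b+=P@o;rs.append((o,v))
    X=np.linalg.solve(A,b)
    return X,[np.linalg.norm(np.cross(X-o,v))*1000 for o,v in rs]
def proj(C,X):
    K,d,R,t=C
    return cv2.projectPoints(np.atleast_2d(np.array(X,float)),cv2.Rodrigues(R)[0],t,K,d)[0][:,0]
def T():
    st=observe();return Rn.from_euler('xyz',st["tool_rot"]).as_matrix(),np.array(st["position"]),st
np.set_printoptions(precision=4,suppress=True)
E
python3 - <<'E'
from h import *
R,p,s=T(); print("tool axes cols\n",R)
C=cam("top"); grab_frame("top")
for n,z in [("mould",0),("lid_hinge",.04),("lid_handle",.068),("cut_board",0),("gauge_corner",.016),("stop_hinge",.046),("stop_peg",.11),("water_glass",0),("bowl_blue",0),("brush",0)]:
    for r in nets.pinpoint("top",n)[:2]: print(n,r["location"],round(r["p"],2),onz(C,r["location"],z))
grab_frame("scene"); S=cam("scene")
for n,z in [("lid_hinge",.04),("lid_handle",.068),("gauge_corner",.016),("stop_hinge",.046),("stop_peg",.11)]:
    for r in nets.pinpoint("scene",n)[:2]: print("S",n,r["location"],round(r["p"],2),onz(S,r["location"],z))
img=cv2.imread("pics/a_top.png")
for nm,(x0,y0,x1,y1) in {"m":(290,140,420,280),"b":(70,140,215,270)}.items():
    cv2.imwrite(f"pics/a_top_{nm}.png",cv2.resize(img[y0:y1,x0:x1],None,fx=4.5,fy=4,interpolation=cv2.INTER_CUBIC) if 0 else cv2.resize(img[y0:y1,x0:x1],None,fx=4,fy=4,interpolation=cv2.INTER_CUBIC))
E
```

```text
tool axes cols
 [[-0.0003  0.3134 -0.9496]
 [ 0.0008 -0.9496 -0.3134]
 [-1.     -0.0009  0.0001]]
mould [357.1, 221.1] 0.8 [ 0.4871 -0.2594  0.    ]
lid_hinge [348.6, 193.0] 0.67 [ 0.5503 -0.2312  0.04  ]
lid_handle [230.7, 139.5] 0.24 [0.6674 0.0454 0.068 ]
cut_board [141.9, 216.7] 0.66 [0.4879 0.2676 0.    ]
gauge_corner [371.6, 260.7] 0.69 [ 0.3935 -0.2898  0.016 ]
stop_hinge [156.6, 187.5] 0.84 [0.5553 0.2206 0.046 ]
stop_peg [160.7, 164.5] 0.58 [0.5987 0.1954 0.11  ]
water_glass [229.8, 140.1] 0.72 [0.6833 0.0546 0.    ]
bowl_blue [249.3, 246.0] 0.82 [0.4223 0.0001 0.    ]
brush [253.3, 175.7] 0.51 [ 0.5942 -0.006   0.    ]
S lid_handle [258.5, 253.9] 0.57 [ 0.3971 -0.2781  0.068 ]
S gauge_corner [203.0, 177.4] 0.58 [0.5531 0.2586 0.016 ]
S gauge_corner [260.0, 249.9] 0.15 [ 0.4547 -0.2072  0.016 ]
S stop_hinge [209.2, 174.3] 0.8 [0.5527 0.2142 0.046 ]
S stop_peg [221.2, 159.7] 0.68 [0.5757 0.1714 0.11  ]
```

View pics/a_top_m.png

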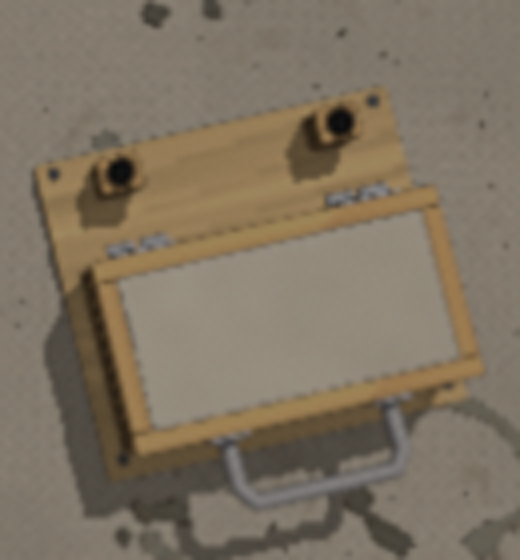

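View pics/a_top_b.png

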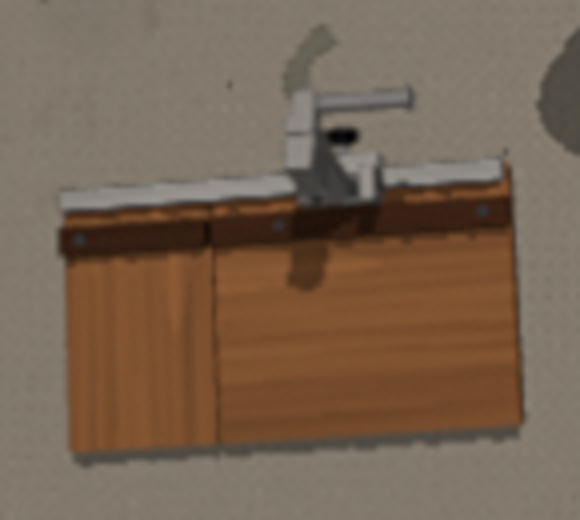

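Run:
```python
from h import *
C=cam("top"); S=cam("scene")
def m(pt,o): return [o[0]+(pt[0]+.5)/4-.5,o[1]+(pt[1]+.5)/4-.5]
om=(290,140);ob=(70,140)
for n,pt,z in [("BL",(92,272),.078),("BR",(437,190),.078),("FR",(483,370),.078),("FL",(137,452),.078),("hL",(262,502),.068),("hR",(402,466),.068),("rest1",(120,172),.05),("foot BL",(36,170),.006),("foot BR",(385,88),.006)]:
    print(n,onz(C,m(pt,om),z))
a=onz(C,m((262,502),om),.068);b=onz(C,m((402,466),om),.068);print("bar len",np.linalg.norm(a-b), "yawy",np.degrees(np.arctan2((a-b)[1],(a-b)[0])))
for n,pt,z in [("FL",(72,452),.016),("FR",(520,425),.016),("fence faceR",(512,236),.026),("fence face L",(65,258),.026),("pegend",(410,97),.115),("pegbase",(318,103),.115),("rail L",(62,200),.04),("railR",(500,168),.04)]:
    print(n,onz(C,m(pt,ob),z))
```

```text
BL [ 0.5114 -0.1433  0.078 ]
BR [ 0.5608 -0.3368  0.078 ]
FR [ 0.4605 -0.3608  0.078 ]
FL [ 0.4122 -0.1688  0.078 ]
hL [ 0.3855 -0.2398  0.068 ]
hR [ 0.4066 -0.318   0.068 ]
rest1 [ 0.5722 -0.1623  0.05  ]
foot BL [ 0.5791 -0.1169  0.006 ]
foot BR [ 0.6332 -0.3296  0.006 ]
bar len 0.08104299447016158 yawy 105.12270684465868
FL [0.3964 0.3941 0.016 ]
FR [0.4201 0.1182 0.016 ]
fence faceR [0.5326 0.1252 0.026 ]
fence face L [0.5143 0.4013 0.026 ]
pegend [0.5994 0.1685 0.115 ]
pegbase [0.5955 0.22   0.115 ]
rail L [0.5483 0.399  0.04  ]
railR [0.5715 0.1313 0.04  ]
```

jog_arm([
  [0, -25, -37, 0, 0, 0],
  [0, -25, -37, 0, 0, 0],
  [0, -25, -37, 0, 0, 0],
  [0, -25, -37, 0, 0, 0],
  [0, -25, -37, 0, 0, 0],
  [0, -25, -37, 0, 0, 0],
  [0, -25, -37, 0, 0, 0],
  [0, -25, -37, 0, 0, 0],
  [0, -25, -37, 0, 0, 0],
  [0, 0, 0, -0.15, 0, 0],
  [0, 0, 0, -0.15, 0, 0],
  [0, 0, 0, -0.15, 0, 0],
  [0, 0, 0, -0.15, 0, 0],
  [0, 0, 0, -0.15, 0, 0],
  [0, 0, 0, -0.15, 0, 0],
  [0, 0, 0, -0.15, 0, 0],
  [0, 0, 0, -0.15, 0, 0],
  [0, 0, 0, -0.15, 0, 0],
  [0, 0, 0, -0.15, 0, 0],
], gripper=150, newtons=30)

```text
clock: 2.9
position: [0.4521, -0.2614, 0.2429]
tool_rot: [0.574, 1.566, -0.754]
force: [-0.9, -0.3, 0.6]
grip_width: 0.0352
```

```bash
cat >> h.py <<'E'
def snap(n,name,names=()):
    st=observe(); f=grab_frame(n); cv2.imwrite(f"pics/{name}.png",f[:,:,::-1])
    C=cam(n,st); np.savez(f"pics/{name}.npz",K=C[0],d=C[1],R=C[2],t=C[3])
    for x in names:
        for r in nets.pinpoint(n,x)[:1]: print(name,x,r["location"],round(r["p"],2))
    return C
def load(name):
    z=np.load(f"pics/{name}.npz"); return z["K"],z["d"],z["R"],z["t"]
def axes():
    R,p,s=T()
    for i,n in enumerate("xyz"): print("tool",n,R[:,i],"yaw",np.degrees(np.arctan2(R[1,i],R[0,i])))
    print("p",p,"F",s["force"],"w",s["grip_width"],"t",s["clock"])
    return R,p,s
E
python3 - <<'E'
from h import *
axes(); snap("wrist","b",["lid_handle","lid_hinge","mould"])
E
```

```text
tool x [ 0.0034 -0.0032 -1.    ] yaw -43.21147928175814
tool y [0.9706 0.2407 0.0025] yaw 13.929398629722803
tool z [ 0.2407 -0.9706  0.0039] yaw -76.0711664803151
p [ 0.4521 -0.2614  0.2429] F [-0.9406 -0.2838  0.6098] w 0.03520041978645351 t 2.9
b lid_handle [209.1, 172.8] 0.67
b lid_hinge [330.0, 167.4] 0.86
b mould [279.7, 158.4] 0.56
```

View pics/b.png

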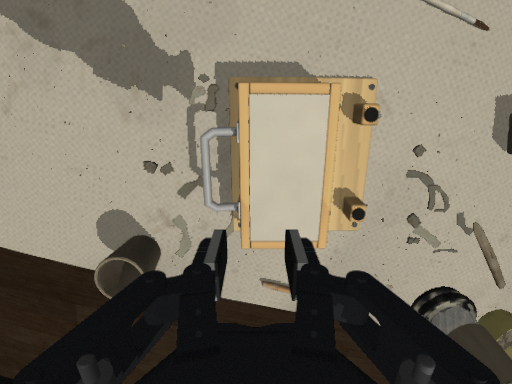

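Run:
```python
from h import *
C=load("b");tp=cam("top")
for px in [(206,137),(207,171),(210,206)]: print(onz(C,px,.068))
a=onz(C,(206,137),.068)-onz(C,(210,206),.068);print(np.degrees(np.arctan2(a[1],a[0])))
for px in [(241,84),(338,84),(325,248),(241,248)]: print("lid",onz(C,px,.078))
print(tri([(C,(207.5,171.5)),(tp,(372.7,260.6))]))
print("hinge",onz(C,(330,167.4),.04),"mould",onz(C,(279.7,158.4),0))
im=cv2.imread("pics/b.png")[70:260,190:390];cv2.imwrite("pics/b_c.png",cv2.resize(im,None,fx=3,fy=3,interpolation=cv2.INTER_CUBIC))
```

```text
[ 0.3871 -0.2348  0.068 ]
[ 0.3958 -0.2742  0.068 ]
[ 0.4077 -0.3176  0.068 ]
103.94338685122659
lid [ 0.4138 -0.1698  0.078 ]
lid [ 0.5131 -0.1445  0.078 ]
lid [ 0.5627 -0.3354  0.078 ]
lid [ 0.4578 -0.3608  0.078 ]
(array([ 0.3939, -0.2852,  0.0381]), [np.float64(1.7289566498706417), np.float64(1.7289566498705549)])
hinge [ 0.5469 -0.2393  0.04  ] mould [ 0.4858 -0.2511  0.    ]
```

View pics/b_c.png

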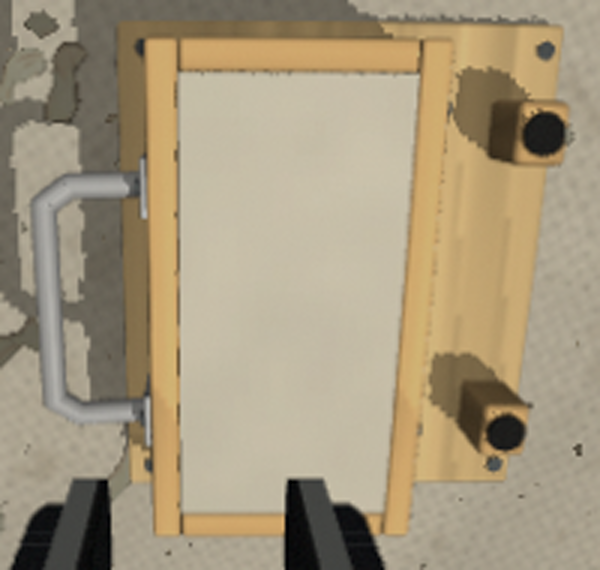

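jog_arm([
  [0, -29, 1, 0, 0, 0],
  [0, -29, 1, 0, 0, 0],
  [40, 0, 0, 0, 0, 0],
  [40, 0, 0, 0, 0, 0],
  [30, 0, 0, 0, 0, 0],
  [20, 0, 0, 0, 0, 0],
])

```text
clock: 3.7
position: [0.3965, -0.2794, 0.1121]
tool_rot: [0.661, 1.558, -0.708]
force: [-0.6, -0.3, 0.8]
grip_width: 0.0351
```

Run:
```python
from h import *
axes(); C=snap("wrist","c")
print(proj(C,[.3965,-.2775,.068]))
```

```text
tool x [ 0.0101 -0.0086 -0.9999] yaw -40.53964757817206
tool y [0.9795 0.2012 0.0081] yaw 11.605437000749316
tool z [ 0.2011 -0.9795  0.0105] yaw -78.39944015727538
p [ 0.3965 -0.2794  0.1121] F [-0.6268 -0.267   0.8338] w 0.035070793014072975 t 3.7
[[255.9506 215.7108]]
```

View pics/c.png

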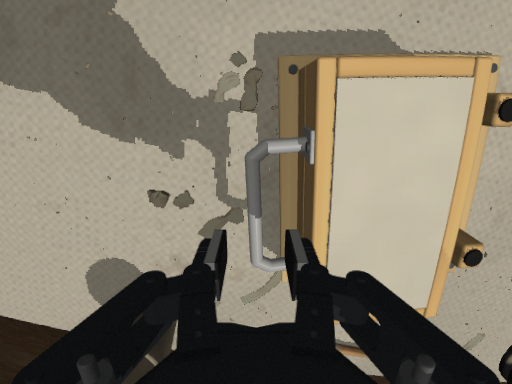

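jog_arm([
  [0, 0, -1, -0.045, 0.0105, -0.008],
  [15, 0, 0, 0, 0, 0],
  [15, 0, 0, 0, 0, 0],
  [14, 0, 0, 0, 0, 0],
  [10, 0, 0, 0, 0, 0],
])

```text
clock: 4.25
position: [0.3966, -0.2785, 0.0567]
tool_rot: [-1.481, 1.569, -2.82]
force: [0.3, 0.5, -0.6]
grip_width: 0.0354
```

Run:
```python
from h import *
axes()
```

```text
tool x [-0.002  -0.0007 -1.    ] yaw -161.5820151033484
tool y [ 0.9732  0.2299 -0.0021] yaw 13.292527709293044
tool z [ 0.2299 -0.9732  0.0002] yaw -76.70744915747356
p [ 0.3966 -0.2785  0.0567] F [ 0.284   0.5065 -0.6359] w 0.0353932338173892 t 4.25
```

jog_arm([
  [0, 0, 0, 0, 0, 0],
  [0, 0, 0, 0, 0, 0],
  [0, 0, 0, 0, 0, 0],
  [0, 0, 0, 0, 0, 0],
  [0, 0, 0, 0, 0, 0],
], gripper=255, newtons=35)

```text
clock: 4.75
position: [0.396, -0.2785, 0.058]
tool_rot: [-1.493, 1.567, -2.837]
force: [-0.7, 1.4, -2.8]
grip_width: 0.0088
```

Run:
```python
from h import *
R,p,s=axes()
h=np.array([.5477,-.2392,.04]); 
ux=np.array([np.cos(np.radians(14.2)),np.sin(np.radians(14.2)),0])
# arc of bar, world; TCP offset from bar constant
r=np.hypot(.156,.028);a0=np.arctan2(.028,-.156)
n=36
prev=None
for k in range(n+1):
    th=2.07*k/n; a=a0-th
    q=np.array([r*np.cos(a),r*np.sin(a)])*1000
    if prev is not None: d=q-prev; print(k,"th%.2f"%th,"x(down)%.1f y %.1f"%(-d[1],d[0]))
    prev=q
```

```text
tool x [-0.004  -0.0012 -1.    ] yaw -162.52002305011433
tool y [ 0.9742  0.2257 -0.0041] yaw 13.04530400578505
tool z [ 0.2257 -0.9742  0.0003] yaw -76.95461969234661
p [ 0.396  -0.2785  0.058 ] F [-0.6534  1.395  -2.8254] w 0.008781159031179245 t 4.75
1 th0.06 x(down)-8.9 y 1.9
2 th0.11 x(down)-8.8 y 2.4
3 th0.17 x(down)-8.6 y 2.9
4 th0.23 x(down)-8.5 y 3.4
5 th0.29 x(down)-8.3 y 3.9
6 th0.34 x(down)-8.0 y 4.3
7 th0.40 x(down)-7.8 y 4.8
8 th0.46 x(down)-7.5 y 5.2
9 th0.52 x(down)-7.2 y 5.6
10 th0.57 x(down)-6.8 y 6.0
11 th0.63 x(down)-6.5 y 6.4
12 th0.69 x(down)-6.1 y 6.8
13 th0.75 x(down)-5.7 y 7.1
14 th0.80 x(down)-5.3 y 7.4
15 th0.86 x(down)-4.8 y 7.7
16 th0.92 x(down)-4.4 y 8.0
17 th0.98 x(down)-3.9 y 8.2
18 th1.03 x(down)-3.4 y 8.4
19 th1.09 x(down)-2.9 y 8.6
20 th1.15 x(down)-2.4 y 8.8
21 th1.21 x(down)-1.9 y 8.9
22 th1.26 x(down)-1.4 y 9.0
23 th1.32 x(down)-0.9 y 9.1
24 th1.38 x(down)-0.4 y 9.1
25 th1.44 x(down)0.1 y 9.1
26 th1.49 x(down)0.7 y 9.1
27 th1.55 x(down)1.2 y 9.0
28 th1.61 x(down)1.7 y 9.0
29 th1.67 x(down)2.2 y 8.8
30 th1.72 x(down)2.7 y 8.7
31 th1.78 x(down)3.2 y 8.5
32 th1.84 x(down)3.7 y 8.3
33 th1.90 x(down)4.2 y 8.1
34 th1.95 x(down)4.6 y 7.8
35 th2.01 x(down)5.1 y 7.6
36 th2.07 x(down)5.5 y 7.3
```

jog_arm([
  [-9, 2, 0, 0, 0, 0],
  [-9, 2, 0, 0, 0, 0],
  [-8.6, 3, 0, 0, 0, 0],
  [-8.5, 3.4, 0, 0, 0, 0],
  [-8.3, 4, 0, 0, 0, 0],
  [-8, 4.3, 0, 0, 0, 0],
  [-7.8, 4.8, 0, 0, 0, 0],
  [-7.5, 5.2, 0, 0, 0, 0],
  [-7.2, 5.6, 0, 0, 0, 0],
  [-6.8, 6, 0, 0, 0, 0],
])

```text
clock: 5.75
position: [0.4409, -0.2673, 0.1464]
tool_rot: [1.073, 1.57, -0.268]
force: [10.8, 1.2, -17.2]
grip_width: 0.0088
```

```bash
cat > arc.py <<'E'
from h import *
R,p,s=axes()
h=np.array([.5477,-.2392,.04]); c,sn=np.cos(np.radians(14.2)),np.sin(np.radians(14.2))
b=p+R[:,0]*-.010   # bar about where (TCP z .058 -> .068)
d=b-h; X=d[0]*c+d[1]*sn;Y=-d[0]*sn+d[1]*c
print("bar rel X %.1f Y %.1f Z %.1f r %.1f th %.3f"%(X*1e3,Y*1e3,d[2]*1e3,np.hypot(X,d[2])*1e3,np.arctan2(.028,-.156)-np.arctan2(d[2],X)), "moment",s["moment"])
E
python3 arc.py
```

```text
tool x [ 0.0007 -0.0002 -1.    ] yaw -15.370634891268494
tool y [0.9739 0.227  0.0006] yaw 13.122963311439431
tool z [ 0.227  -0.9739  0.0003] yaw -76.87704927666667
p [ 0.4409 -0.2673  0.1464] F [ 10.8027   1.1981 -17.1783] w 0.008786536406108538 t 5.75
bar rel X -110.4 Y -1.1 Z 116.4 r 160.4 th 0.634 moment [ 0.247  -2.1419  0.1268]
```

jog_arm([
  [-5, 8, 0, 0, 0, 0],
  [-5.6, 7.2, 0, 0, 0, 0],
  [-5.2, 7.5, 0, 0, 0, 0],
  [-4.7, 7.8, 0, 0, 0, 0],
  [-4.2, 8.1, 0, 0, 0, 0],
  [-3.7, 8.3, 0, 0, 0, 0],
  [-3.3, 8.5, 0, 0, 0, 0],
  [-2.8, 8.7, 0, 0, 0, 0],
  [-2.3, 8.8, 0, 0, 0, 0],
  [-1.7, 9, 0, 0, 0, 0],
  [-1, 9, 0, 0, 0, 0],
  [-0.5, 9, 0, 0, 0, 0],
])

```text
clock: 6.95
position: [0.5403, -0.2428, 0.1923]
tool_rot: [-1.732, 1.56, -3.076]
force: [-1.9, 2.1, -2.2]
grip_width: 0.0086
```

```bash
python3 arc.py
```

```text
tool x [-0.0112 -0.0007 -0.9999] yaw -176.22457941674884
tool y [ 0.9743  0.225  -0.0111] yaw 13.002623391786347
tool z [ 0.225  -0.9744 -0.0018] yaw -76.99852412819727
p [ 0.5403 -0.2428  0.1923] F [-1.883   2.0701 -2.2059] w 0.008572322461907266 t 6.95
bar rel X -7.9 Y -1.7 Z 162.3 r 162.5 th 1.345 moment [0.289  0.6778 0.1327]
```

jog_arm([
  [0.5, 9, 0, 0, 0, 0],
  [1, 9, 0, 0, 0, 0],
  [1.5, 9, 0, 0, 0, 0],
  [2, 9, 0, 0, 0, 0],
  [2.4, 9, 0, 0, 0, 0],
  [2.8, 8.7, 0, 0, 0, 0],
  [3.2, 8.6, 0, 0, 0, 0],
  [3.6, 8.4, 0, 0, 0, 0],
  [4, 8.2, 0, 0, 0, 0],
  [4.4, 8, 0, 0, 0, 0],
  [4.8, 7.8, 0, 0, 0, 0],
])

```text
clock: 8.05
position: [0.6415, -0.2179, 0.1584]
tool_rot: [-1.863, 1.56, 3.077]
force: [0.1, 4.3, -1.1]
grip_width: 0.0088
```

```bash
python3 arc.py
```

```text
tool x [-0.0105  0.0007 -0.9999] yaw 176.32094114505026
tool y [ 0.974   0.2263 -0.0101] yaw 13.077223644895989
tool z [ 0.2262 -0.9741 -0.003 ] yaw -76.92451931385541
p [ 0.6415 -0.2179  0.1584] F [ 0.1495  4.3056 -1.068 ] w 0.008762635319055571 t 8.05
bar rel X 96.2 Y -2.4 Z 128.4 r 160.5 th 2.036 moment [0.8189 0.3265 0.1279]
```

jog_arm([
  [3, 3, 0, 0, 0, 0],
  [3, 2, 0, 0, 0, 0],
  [0, 0, 0, 0, 0, 0],
])

```text
clock: 8.35
position: [0.6472, -0.2168, 0.1528]
tool_rot: [-1.782, 1.56, -3.125]
force: [-2.4, 4.4, 0.5]
grip_width: 0.0086
```

```bash
python3 arc.py
python3 - <<'E'
from h import *
snap("top","d_top")
E
```

```text
tool x [-0.011  -0.0002 -0.9999] yaw -179.03340334187558
tool y [ 0.974   0.2261 -0.0107] yaw 13.067309981232965
tool z [ 0.2261 -0.9741 -0.0023] yaw -76.9341089197992
p [ 0.6472 -0.2168  0.1528] F [-2.3954  4.4424  0.4566] w 0.00860309127762501 t 8.35
bar rel X 102.1 Y -2.7 Z 122.8 r 159.7 th 2.087 moment [0.9763 0.6871 0.0443]
```

View pics/d_top.png

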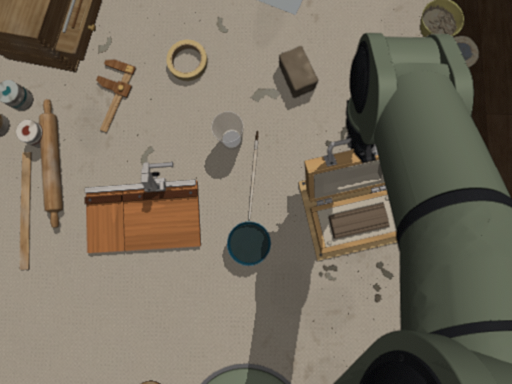

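jog_arm([
  [0, 0, 0, 0, 0, 0],
  [0, 0, 0, 0, 0, 0],
  [0, 0, 0, 0, 0, 0],
  [-35, 0, 0, 0, 0, 0],
  [-45, 0, 0, 0, 0, 0],
  [-30, 0, -20, 0, -0.002, 0.01],
  [0, 0, -42, 0, 0, 0],
  [0, 0, -42, 0, 0, 0],
  [0, 0, -42, 0, 0, 0],
  [0, 0, -42, 0, 0, 0],
  [0, 0, -42, 0, 0, 0],
  [0, 0, -42, 0, 0, 0],
  [0, 0, -42, 0, 0, 0],
  [0, 0, -42, 0, 0, 0],
  [0, 0, -40, 0, 0, 0],
  [0, 0, -20, 0.15, 0, 0],
], gripper=150)

```text
clock: 10.0
position: [0.5547, 0.1943, 0.2659]
tool_rot: [0.836, 1.563, -0.672]
force: [-0.2, -0.5, -1.0]
grip_width: 0.0351
```

Run:
```python
from h import *
axes(); snap("wrist","e",["stop_hinge","stop_peg","gauge_corner","cut_board"]); snap("scene","e_s"); snap("top","e_t")
```

```text
tool x [ 0.0063 -0.005  -1.    ] yaw -38.48972158510719
tool y [0.998  0.0633 0.0059] yaw 3.6295493996391484
tool z [ 0.0633 -0.998   0.0054] yaw -86.37226892724348
p [0.5547 0.1943 0.2659] F [-0.1646 -0.5193 -1.0422] w 0.035088165982188245 t 10.0
e stop_hinge [261.4, 140.1] 0.92
e stop_peg [293.3, 174.0] 0.96
e gauge_corner [241.3, 128.4] 0.66
e cut_board [206.4, 109.8] 0.62
```

View pics/e.png

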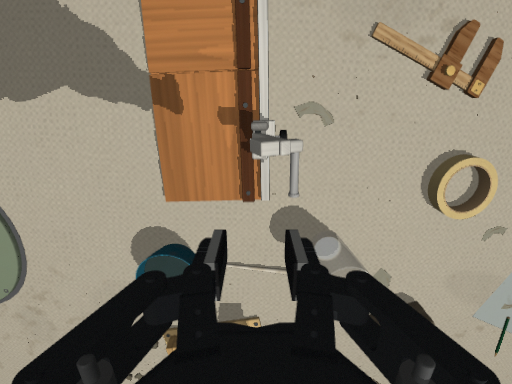

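View pics/e_s.png

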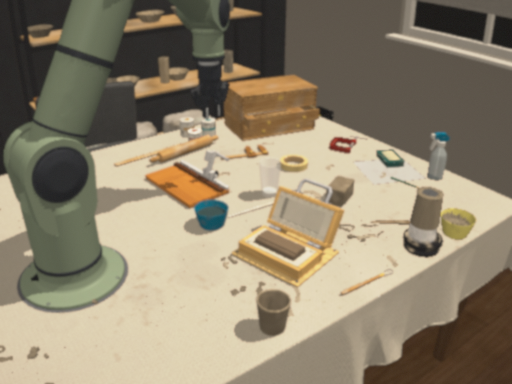

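View pics/e_t.png

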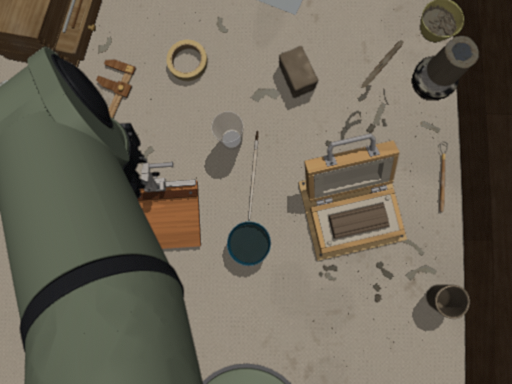

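Run:
```python
from h import *
C=load("e");tp=cam("top");S=cam("scene")
print("peg",tri([(C,(293.3,174)),(tp,(160.7,164.5))]),tri([(C,(293.3,174)),(tp,(160.7,164.5)),(S,(221.2,159.7))]))
print("hinge",onz(C,(261.4,140.1),.046), tri([(C,(261.4,140.1)),(tp,(156.6,187.5)),(S,(209.2,174.3))]))
print("gauge",onz(C,(241.3,128.4),.016),"board",onz(C,(206.4,109.8),0))
for px in [(236,200),(234,2)]: print("fence face base", onz(C,px,.026))
for px in [(240,200),(235,2)]: print("fence face base", onz(C,px,.016))
for px in [(167,201),(141,4)]: print("front edge", onz(C,px,.016))
im=cv2.imread("pics/e.png")[90:220,140:320];cv2.imwrite("pics/e_c.png",cv2.resize(im,None,fx=4,fy=4,interpolation=cv2.INTER_CUBIC))
im=cv2.imread("pics/e_s.png")[135:215,135:245];cv2.imwrite("pics/e_sc.png",cv2.resize(im,None,fx=5,fy=5,interpolation=cv2.INTER_CUBIC))
```

```text
peg (array([0.5995, 0.1974, 0.1029]), [np.float64(0.5383465920029379), np.float64(0.5383465920031887)]) (array([0.5982, 0.1985, 0.096 ]), [np.float64(3.2309973156716723), np.float64(3.0753412960418363), np.float64(5.2497553102989)])
hinge [0.5616 0.2258 0.046 ] (array([0.559 , 0.2241, 0.0393]), [np.float64(3.0111075500633415), np.float64(3.0735487226155964), np.float64(0.9330430576105179)])
gauge [0.5332 0.2362 0.016 ] board [0.481  0.2581 0.    ]
fence face base [0.5306 0.1315 0.026 ]
fence face base [0.5171 0.3907 0.026 ]
fence face base [0.5363 0.1279 0.016 ]
fence face base [0.5175 0.3938 0.016 ]
front edge [0.4233 0.1193 0.016 ]
front edge [0.3977 0.3865 0.016 ]
```

View pics/e_c.png

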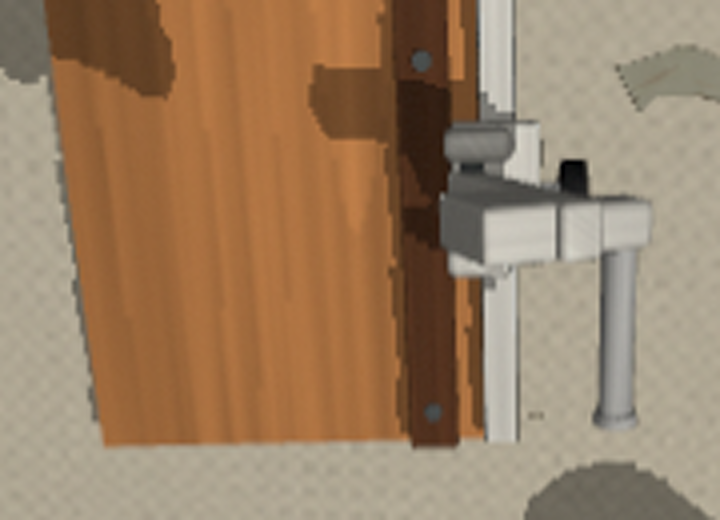

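View pics/e_sc.png

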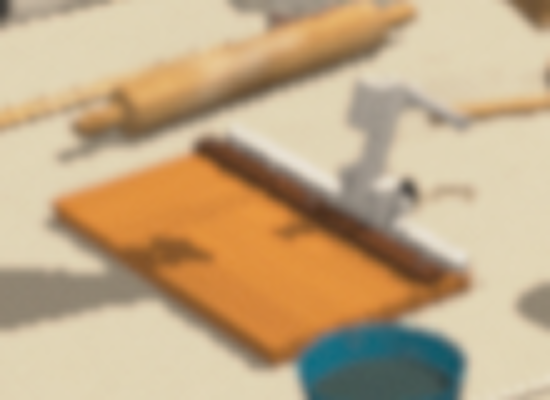

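jog_arm([
  [0, 0, 0, -0.022, 0.0054, -0.006],
  [0, 45, 4, 0, 0, 0],
  [40, 0, 0, 0, 0, 0],
  [40, 0, 0, 0, 0, 0],
  [30, 0, 0, 0, 0, 0],
  [20, 0, 0, 0, 0, 0],
  [0, 0, 0, 0, 0, 0],
])

```text
clock: 11.05
position: [0.6072, 0.1828, 0.1325]
tool_rot: [1.701, 1.568, 0.216]
force: [-0.7, -0.9, -0.0]
grip_width: 0.0353
```

Run:
```python
from h import *
axes(); C=snap("wrist","f",["stop_peg","stop_hinge","gauge_corner"]); print(proj(C,[.5995,.1974,.103]))
```

```text
tool x [ 0.0025  0.0005 -1.    ] yaw 12.36605601170348
tool y [0.9963 0.0859 0.0025] yaw 4.9299209404500095
tool z [ 0.0859 -0.9963 -0.0003] yaw -85.07003151656141
p [0.6072 0.1828 0.1325] F [-0.6588 -0.8969 -0.0071] w 0.03526258100077709 t 11.05
f stop_peg [247.4, 204.7] 0.76
f stop_hinge [201.3, 147.1] 0.79
f gauge_corner [181.9, 131.3] 0.59
[[245.9284 206.7742]]
```

View pics/f.png

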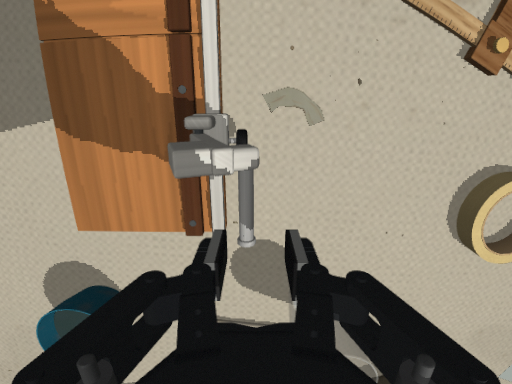

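jog_arm([
  [10, -6.5, -11, 0, 0, 0],
  [14, 0, 0, 0, 0, 0],
  [13, 0, 0, 0, 0, 0],
  [0, 0, 0, 0, 0, 0],
])

```text
clock: 11.65
position: [0.6021, 0.1966, 0.0994]
tool_rot: [1.797, 1.558, 0.313]
force: [-0.2, -1.5, 0.7]
grip_width: 0.0351
```

Run:
```python
from h import *
axes(); C=snap("wrist","g",["stop_peg"])
```

```text
tool x [ 0.0121  0.0039 -0.9999] yaw 17.915671514970445
tool y [0.9962 0.0864 0.0124] yaw 4.959722601374325
tool z [ 0.0865 -0.9962 -0.0029] yaw -85.03825277747224
p [0.6021 0.1966 0.0994] F [-0.1635 -1.4618  0.748 ] w 0.03509277926514822 t 11.65
g stop_peg [252.4, 252.0] 0.86
```

View pics/g.png

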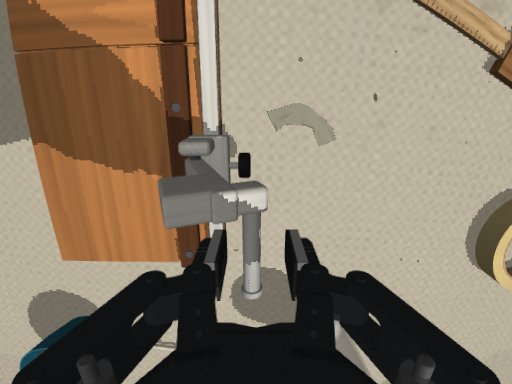

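jog_arm([
  [5, -1, 3, 0, -0.003, -0.012],
  [0, 0, 0, 0, 0, 0],
  [0, 0, 0, 0, 0, 0],
  [0, 0, 0, 0, 0, 0],
  [0, 0, 0, 0, 0, 0],
], gripper=255, newtons=25)

```text
clock: 12.25
position: [0.6001, 0.1926, 0.0957]
tool_rot: [-1.338, 1.566, -2.824]
force: [-0.7, 2.3, -2.6]
grip_width: 0.0086
```

Run:
```python
from h import *
R,p,s=axes()
r=np.hypot(68,16);a0=np.arctan2(16,-68)
n=22;prev=None
for k in range(n+1):
    th=1.95*(1-k/n);a=a0-th;q=np.array([r*np.cos(a),r*np.sin(a)])
    if prev is not None: d=q-prev; print(k,"%.2f"%th,"x %.1f y %.1f"%(-d[1],d[0]))
    prev=q
```

```text
tool x [-0.0042 -0.0014 -1.    ] yaw -161.7832834284761
tool y [ 0.9963  0.0853 -0.0043] yaw 4.895786013233508
tool z [ 0.0853 -0.9964  0.001 ] yaw -85.10396795109706
p [0.6001 0.1926 0.0957] F [-0.6506  2.2957 -2.6402] w 0.00862333099737289 t 12.25
1 1.86 x -3.3 y -5.2
2 1.77 x -2.8 y -5.5
3 1.68 x -2.3 y -5.7
4 1.60 x -1.8 y -5.9
5 1.51 x -1.3 y -6.1
6 1.42 x -0.8 y -6.1
7 1.33 x -0.2 y -6.2
8 1.24 x 0.3 y -6.2
9 1.15 x 0.9 y -6.1
10 1.06 x 1.4 y -6.0
11 0.97 x 1.9 y -5.9
12 0.89 x 2.5 y -5.7
13 0.80 x 3.0 y -5.4
14 0.71 x 3.4 y -5.2
15 0.62 x 3.9 y -4.8
16 0.53 x 4.3 y -4.5
17 0.44 x 4.7 y -4.1
18 0.35 x 5.0 y -3.6
19 0.27 x 5.3 y -3.2
20 0.18 x 5.6 y -2.7
21 0.09 x 5.8 y -2.2
22 0.00 x 6.0 y -1.7
```

jog_arm([
  [-3.3, -5.2, 0, 0, 0, 0],
  [-2.8, -5.5, 0, 0, 0, 0],
  [-2.3, -5.7, 0, 0, 0, 0],
  [-1.8, -5.9, 0, 0, 0, 0],
  [-1.3, -6.1, 0, 0, 0, 0],
  [-0.8, -6.1, 0, 0, 0, 0],
  [-0.2, -6.2, 0, 0, 0, 0],
  [0.3, -6.2, 0, 0, 0, 0],
  [0.9, -6.1, 0, 0, 0, 0],
  [1.4, -6, 0, 0, 0, 0],
])

```text
clock: 13.25
position: [0.5385, 0.1872, 0.1082]
tool_rot: [1.544, 1.57, 0.058]
force: [2.0, 0.8, -2.2]
grip_width: 0.0087
```

Run:
```python
from h import *
axes()
```

```text
tool x [ 0.0009  0.0001 -1.    ] yaw 3.3011935606232314
tool y [0.9964 0.0845 0.0009] yaw 4.849741576623381
tool z [ 0.0845 -0.9964  0.    ] yaw -85.15025970855456
p [0.5385 0.1872 0.1082] F [ 1.978   0.7862 -2.1714] w 0.00867364030672187 t 13.25
```

jog_arm([
  [3, -5.5, 0, 0, 0, 0],
  [3, -5.5, 0, 0, 0, 0],
  [3.2, -5.2, 0, 0, 0, 0],
  [3.4, -5, 0, 0, 0, 0],
  [3.9, -4.6, 0, 0, 0, 0],
  [4.3, -4.3, 0, 0, 0, 0],
  [4.7, -3.9, 0, 0, 0, 0],
  [5, -3.4, 0, 0, 0, 0],
  [5.3, -3, 0, 0, 0, 0],
  [5.6, -2.5, 0, 0, 0, 0],
])

```text
clock: 14.25
position: [0.4931, 0.1832, 0.0634]
tool_rot: [1.829, 1.567, 0.342]
force: [8.0, 1.1, -0.7]
grip_width: 0.0087
```

Run:
```python
from h import *
axes()
```

```text
tool x [ 0.0032  0.0012 -1.    ] yaw 19.62331440201044
tool y [0.9965 0.0841 0.0033] yaw 4.82155863598231
tool z [ 0.0841 -0.9965 -0.0009] yaw -85.17827291812716
p [0.4931 0.1832 0.0634] F [ 7.958   1.0756 -0.7071] w 0.008711791345027423 t 14.25
```

jog_arm([
  [4.5, 0, 0, 0, 0, 0],
  [3.5, 0.5, 0, 0, 0, 0],
  [2, 0, 0, 0, 0, 0],
  [0, 0, 0, 0, 0, 0],
])

```text
clock: 14.65
position: [0.4925, 0.1831, 0.0549]
tool_rot: [1.172, 1.567, -0.315]
force: [-1.3, -0.0, 13.9]
grip_width: 0.0091
```

Run:
```python
from h import *
axes();snap("wrist","i")
```

```text
tool x [ 0.0034 -0.0011 -1.    ] yaw -18.035483901630684
tool y [0.9964 0.0841 0.0033] yaw 4.826335797957899
tool z [ 0.0841 -0.9965  0.0014] yaw -85.17392672780994
p [0.4925 0.1831 0.0549] F [-1.2704 -0.037  13.866 ] w 0.009121077555908014 t 14.65
```

View pics/i.png

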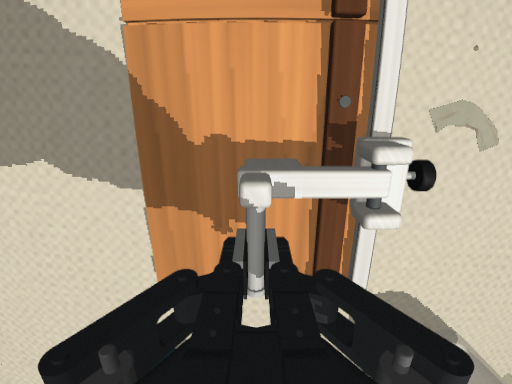

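jog_arm([
  [0, 0, 0, 0, 0, 0],
  [0, 0, 0, 0, 0, 0],
  [0, 0, 0, 0, 0, 0],
  [-25, 0, 0, 0, 0, 0],
  [-45, 0, 0, 0, 0, 0],
  [-45, 0, 0, 0, 0, 0],
  [0, 0, 0, 0, 0, 0],
], gripper=140)

```text
clock: 15.4
position: [0.489, 0.1826, 0.1709]
tool_rot: [-0.949, 1.564, -2.434]
force: [0.7, 0.3, -1.0]
grip_width: 0.0385
```

Run:
```python
from h import *
axes();C=snap("wrist","j",["gauge_corner","stop_hinge","stop_peg","cut_board"])
im=cv2.imread("pics/j.png")[60:260,220:440];cv2.imwrite("pics/j_c.png",cv2.resize(im,None,fx=3.6,fy=3,interpolation=cv2.INTER_CUBIC) if 0 else cv2.resize(im,None,fx=3,fy=3,interpolation=cv2.INTER_CUBIC))
```

```text
tool x [-0.0051 -0.0043 -1.    ] yaw -139.4691157535306
tool y [ 0.9964  0.085  -0.0054] yaw 4.878131440168938
tool z [ 0.0851 -0.9964  0.0039] yaw -85.120667153766
p [0.489  0.1826 0.1709] F [ 0.7416  0.2713 -1.0182] w 0.038453274499920705 t 15.4
j gauge_corner [301.6, 132.4] 0.8
j stop_peg [262.1, 183.6] 0.75
j cut_board [254.0, 101.9] 0.78
```

View pics/j.png

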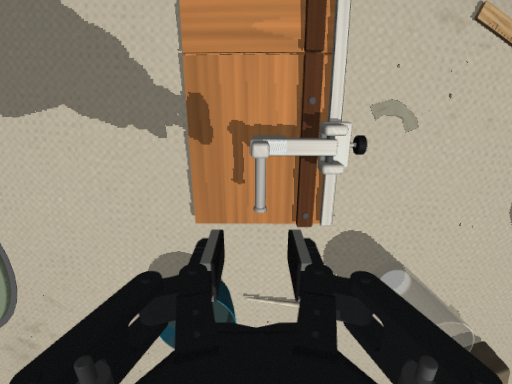

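View pics/j_c.png

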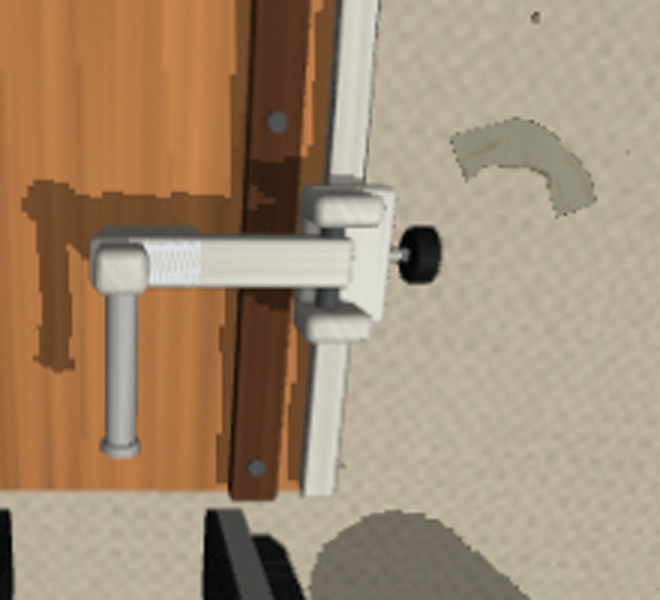

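Run:
```python
from h import *
C=load("j")
z=lambda a,b:(220+(a+.5)/3-.5,60+(b+.5)/3-.5)
print("net gauge",onz(C,(301.6,132.4),.016),"board",onz(C,(254,101.9),0))
print("net peg",onz(C,(262.1,183.6),.062))
a,b=onz(C,z(231,492),.026),onz(C,z(255,0),.026); print("fence top front",a,b,np.degrees(np.arctan2(b[1]-a[1],b[0]-a[0])))
a,b=onz(C,(331,225),.035),onz(C,(347,2),.035); print("rail",a,b,np.degrees(np.arctan2(b[1]-a[1],b[0]-a[0])))
a,b=onz(C,(195,223),.016),onz(C,(180,2),.016); print("front",a,b,np.degrees(np.arctan2(b[1]-a[1],b[0]-a[0])))
print("foot bottom +y", onz(C,z(120,229),.018),onz(C,z(185,229),.018))
print("arm edges (top z~.06)", [onz(C,z(*q),.06) for q in [(250,237),(250,288)]],[onz(C,z(*q),.07) for q in [(120,243),(120,292)]])
```

```text
net gauge [0.5328 0.2354 0.016 ] board [0.4794 0.262  0.    ]
net peg [0.4939 0.1891 0.062 ]
fence top front [0.5398 0.1331 0.026 ] [0.5248 0.3054 0.026 ] 94.98178440079143
rail [0.5766 0.139  0.035 ] [0.5549 0.3558 0.035 ] 95.73402204190722
front [0.4206 0.1186 0.016 ] [0.4016 0.3487 0.016 ] 94.73018574771318
foot bottom +y [0.4885 0.2279 0.018 ] [0.5114 0.2299 0.018 ]
arm edges (top z~.06) [array([0.5271, 0.2343, 0.06  ]), array([0.5292, 0.2187, 0.06  ])] [array([0.4878, 0.2305, 0.07  ]), array([0.489, 0.216, 0.07 ])]
```

jog_arm([
  [-40, 0, 0, 0, 0.004, 0.005],
  [-30, -4, 43, 0, 0, 0],
  [0, -4, 43, 0, 0, 0],
  [0, -4, 43, 0, 0, 0],
  [0, -4, 43, 0, 0, 0],
  [0, -4, 43, 0, 0, 0],
  [0, -4, 43, 0, 0, 0],
  [0, -4, 43, 0, 0, 0],
  [0, -4, 43, 0, 0, 0],
  [0, -4, 43, 0, 0, 0],
  [0, -4, 43, -0.08, 0, 0],
  [0, 0, 0, -0.08, 0, 0],
  [0, 0, 0, 0, 0, 0],
], gripper=50)

```text
clock: 16.95
position: [0.4799, -0.2646, 0.2232]
tool_rot: [-1.877, 1.54, 3.092]
force: [-0.4, 0.5, 0.3]
grip_width: 0.0688
```

Run:
```python
from h import *
axes();C=snap("wrist","k",["tile","mould","lid_hinge","lid_handle"])
snap("top","k_t")
im=cv2.imread("pics/k.png")[60:300,160:400];cv2.imwrite("pics/k_c.png",cv2.resize(im,None,fx=2.5,fy=2.5,interpolation=cv2.INTER_CUBIC))
print(proj(C,[.4876,-.2544,.057]))
```

```text
tool x [-0.0304  0.0015 -0.9995] yaw 177.14780127035715
tool y [ 0.967   0.2532 -0.029 ] yaw 14.671507341014259
tool z [ 0.253  -0.9674 -0.0092] yaw -75.34373985902657
p [ 0.4799 -0.2646  0.2232] F [-0.3554  0.501   0.2691] w 0.06881992934739531 t 16.95
k tile [271.1, 160.4] 0.94
k lid_hinge [319.9, 167.7] 0.56
k lid_handle [474.3, 202.4] 0.82
[[268.5579 169.0636]]
```

View pics/k.png

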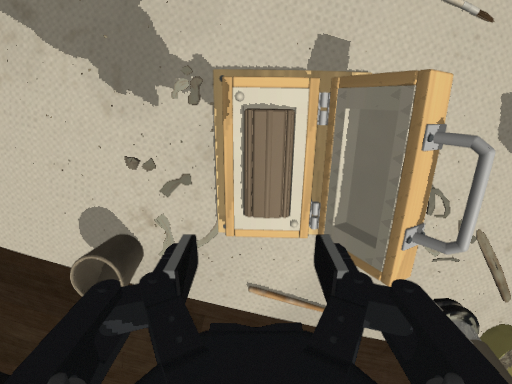

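View pics/k_c.png

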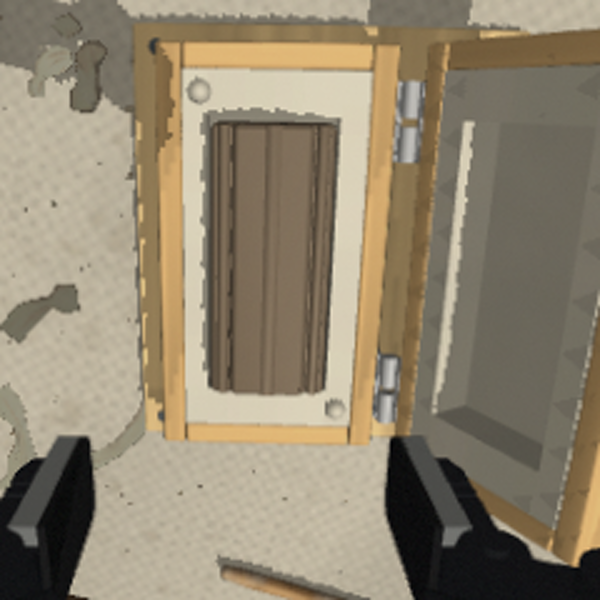

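Run:
```python
from h import *
C=load("k"); z=lambda q:(160+(q[0]+.5)/2.5-.5,60+(q[1]+.5)/2.5-.5)
print("net tile",onz(C,(271.1,160.4),.027))
P=[onz(C,z(q),.052) for q in [(211,123),(337,123),(323,393),(208,390)]]
print(np.array(P)); print("mean",np.mean(P,axis=0))
a=P[0]+P[1]-P[2]-P[3];print(np.degrees(np.arctan2(a[1],a[0]))-90,np.linalg.norm(a)/2, np.linalg.norm(P[1]-P[0]),np.linalg.norm(P[2]-P[3]))
# cavity / lower frame corners z=.04
Q=[onz(C,z(q),.04) for q in [(160,44),(398,44),(368,442),(165,438)]];print("frame",np.array(Q),np.mean(Q,axis=0))
# top camera
t=cam("top")
im=cv2.imread("pics/k_t.png")[140:280,290:420];cv2.imwrite("pics/k_tc.png",cv2.resize(im,None,fx=4,fy=4,interpolation=cv2.INTER_CUBIC))
im=cv2.imread("pics/e_t.png")[140:280,290:420];cv2.imwrite("pics/e_tc.png",cv2.resize(im,None,fx=4,fy=4,interpolation=cv2.INTER_CUBIC))
```

```text
net tile [ 0.4902 -0.2496  0.027 ]
[[ 0.4438 -0.1968  0.052 ]
 [ 0.4974 -0.1826  0.052 ]
 [ 0.5288 -0.3077  0.052 ]
 [ 0.4731 -0.3213  0.052 ]]
mean [ 0.4858 -0.2521  0.052 ]
13.666957562341196 0.12848401484614128 0.05549131296916495 0.057270081684711066
frame [[ 0.4126 -0.1696  0.04  ]
 [ 0.515  -0.1428  0.04  ]
 [ 0.5627 -0.3333  0.04  ]
 [ 0.458  -0.3598  0.04  ]] [ 0.4871 -0.2514  0.04  ]
```

View pics/e_tc.png

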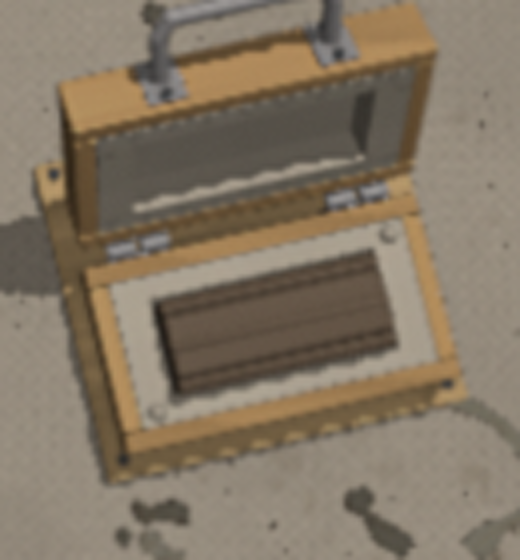

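Run:
```python
from h import *
t=cam("top"); z=lambda q:(290+(q[0]+.5)/4-.5,140+(q[1]+.5)/4-.5)
P=[onz(t,z(q),.053) for q in [(158,298),(375,252),(397,345),(178,393)]]
print(np.array(P),np.mean(P,axis=0)); a=P[0]+P[3]-P[1]-P[2];print(np.degrees(np.arctan2(a[1],a[0]))-90,np.linalg.norm(a)/2,np.linalg.norm(P[0]-P[3]))
print(tri([(load("k"),(271,163)),(t,z((277,322)))]))
```

```text
[[ 0.4992 -0.1839  0.053 ]
 [ 0.5278 -0.3085  0.053 ]
 [ 0.4746 -0.3204  0.053 ]
 [ 0.4453 -0.1953  0.053 ]] [ 0.4867 -0.252   0.053 ]
13.05847514505821 0.1281620380428332 0.055182818082110945
(array([ 0.48  , -0.2262,  0.1634]), [np.float64(1.1316425535083814), np.float64(1.1316425535083732)])
```

jog_arm([
  [0, 0, 0, 0.012, -0.009, 0.029],
  [0, 9, -11, 0, 0, 0],
  [30, 0, 0, 0, 0, 0],
  [30, 0, 0, 0, 0, 0],
  [30, 0, 0, 0, 0, 0],
  [20, 0, 0, 0, 0, 0],
  [15, 0, 0, 0, 0, 0],
  [0, 0, 0, 0, 0, 0],
])

```text
clock: 18.05
position: [0.4927, -0.2414, 0.0976]
tool_rot: [0.973, 1.565, -0.348]
force: [-0.7, -1.1, 0.7]
grip_width: 0.0685
```

```bash
cat > tgt.py <<'E'
from h import *
import sys
R,p,s=axes()
x,y,z,yaw=map(float,sys.argv[1:5])
c,sn=np.cos(np.radians(yaw)),np.sin(np.radians(yaw))
Rt=np.array([[0,c,sn],[0,sn,-c],[-1,0,0]])
print("shift(mm, tool)",R.T@(np.array([x,y,z])-p)*1000,"turn",Rn.from_matrix(R.T@Rt).as_rotvec())
E
python3 tgt.py .4863 -.2520 .0535 14
python3 - <<'E'
from h import *
C=snap("wrist","l")
E
```

```text
tool x [ 0.0056 -0.002  -1.    ] yaw -19.94778676691687
tool y [0.9691 0.2468 0.005 ] yaw 14.288805394928842
tool z [ 0.2468 -0.9691  0.0034] yaw -75.71215404465731
p [ 0.4927 -0.2414  0.0976] F [-0.6791 -1.1337  0.7322] w 0.06848217917202476 t 18.05
shift(mm, tool) [44.1158 -8.997   8.5815] turn [ 0.005   0.0034 -0.005 ]
```

View pics/l.png

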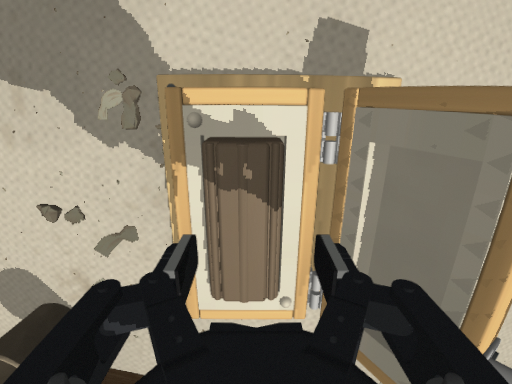

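Run:
```python
from h import *
C=load("l"); P=[onz(C,q,.052) for q in [(204,138),(284,138),(279.5,300),(208,300)]]
print(np.array(P),np.mean(P,axis=0)); a=P[0]+P[1]-P[2]-P[3];print(np.degrees(np.arctan2(a[1],a[0]))-90)
R,p,s=T()
for px,y in [((196,236),-.0343),((316,236),.0343),((196,252),-.0343)]:
    o,v=ray(C,px); o=R.T@(o-p);v=R.T@v; print(px,o+v*(y-o[1])/v[1])
C=load("j")
```

```text
[[ 0.4452 -0.1938  0.052 ]
 [ 0.4967 -0.1808  0.052 ]
 [ 0.5305 -0.3096  0.052 ]
 [ 0.4729 -0.3241  0.052 ]] [ 0.4863 -0.2521  0.052 ]
13.358847719843851
(196, 236) [ 0.0019 -0.0343 -0.0094]
(316, 236) [ 0.0062  0.0343 -0.0071]
(196, 252) [-0.0011 -0.0343 -0.0009]
```

jog_arm([
  [0, -9, 8.5, 0.005, 0.003, -0.005],
  [15, 0, 0, 0, 0, 0],
  [15, 0, 0, 0, 0, 0],
  [12, 0, 0, 0, 0, 0],
  [0, 0, 0, 0, 0, 0],
])

```text
clock: 18.6
position: [0.4876, -0.2533, 0.0564]
tool_rot: [0.745, 1.566, -0.582]
force: [-0.5, 0.3, 0.3]
grip_width: 0.0685
```

```bash
python3 tgt.py .4863 -.2520 .050 14
python3 - <<'E'
from h import *
C=snap("wrist","m")
R,p,s=T()
E
```

```text
tool x [ 0.004  -0.0026 -1.    ] yaw -33.35283829123758
tool y [0.9704 0.2414 0.0032] yaw 13.96880983173191
tool z [ 0.2414 -0.9704  0.0035] yaw -76.03184035785674
p [ 0.4876 -0.2533  0.0564] F [-0.5478  0.3177  0.2861] w 0.06849181378489702 t 18.6
shift(mm, tool) [ 6.3867 -0.9637 -1.5609] turn [-0.0006  0.0035 -0.0032]
```

View pics/m.png

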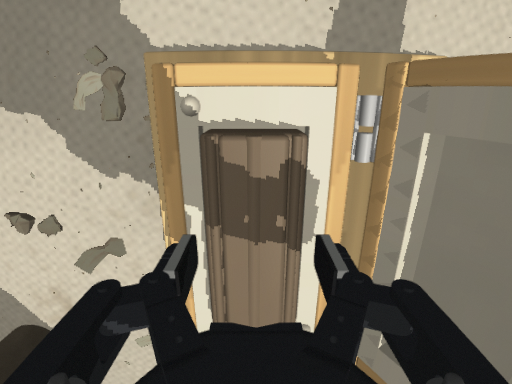

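Tile is centred between the fingers (cols 205–303 against tips 196/316). Descend in small steps, feeling for contact.

jog_arm([
  [3, -1, -1.5, 0, 0.0035, -0.003],
  [3, 0, 0, 0, 0, 0],
  [2, 0, 0, 0, 0, 0],
  [0, 0, 0, 0, 0, 0],
])

```text
clock: 19.05
position: [0.487, -0.252, 0.0491]
tool_rot: [1.169, 1.569, -0.158]
force: [-1.2, -0.4, 0.1]
grip_width: 0.0685
```

```bash
python3 tgt.py .4863 -.2520 .047 14
```

```text
tool x [ 0.0013 -0.0002 -1.    ] yaw -9.026600303648289
tool y [0.9704 0.2416 0.0012] yaw 13.982706712271499
tool z [ 0.2416 -0.9704  0.0005] yaw -76.01733030687132
p [ 0.487  -0.252   0.0491] F [-1.163  -0.387   0.1018] w 0.06850328109854903 t 19.05
shift(mm, tool) [ 2.1154 -0.6632 -0.1202] turn [-0.0003  0.0005 -0.0012]
```

jog_arm([
  [2, -0.5, 0, 0, 0, 0],
  [0, 0, 0, 0, 0, 0],
])

```text
clock: 19.25
position: [0.4866, -0.2522, 0.0472]
tool_rot: [1.07, 1.569, -0.257]
force: [1.1, 1.0, 0.0]
grip_width: 0.0688
```

jog_arm([
  [2, 0, 0, 0, 0, 0],
  [0, 0, 0, 0, 0, 0],
])

```text
clock: 19.45
position: [0.4867, -0.2522, 0.0452]
tool_rot: [1.037, 1.569, -0.29]
force: [-0.0, 0.1, -0.2]
grip_width: 0.0687
```

jog_arm([
  [0, 0, 0, 0, 0, 0],
  [0, 0, 0, 0, 0, 0],
  [0, 0, 0, 0, 0, 0],
  [0, 0, 0, 0, 0, 0],
], gripper=255, newtons=50)

```text
clock: 19.85
position: [0.488, -0.2527, 0.0474]
tool_rot: [0.872, 1.565, -0.455]
force: [1.1, -1.8, -2.0]
grip_width: 0.0544
```

```bash
python3 tgt.py .4863 -.2520 .047 14
python3 - <<'E'
from h import *
C=snap("wrist","n")
im=cv2.imread("pics/n.png")[180:330,150:370];cv2.imwrite("pics/n_c.png",cv2.resize(im,None,fx=3,fy=3,interpolation=cv2.INTER_CUBIC))
E
```

```text
tool x [ 0.0048 -0.0024 -1.    ] yaw -26.070911582389066
tool y [0.9704 0.2416 0.0041] yaw 13.981246203562133
tool z [ 0.2416 -0.9704  0.0035] yaw -76.01956543160318
p [ 0.488  -0.2527  0.0474] F [ 1.1182 -1.7742 -2.0379] w 0.05444567509361123 t 19.85
shift(mm, tool) [ 0.3669 -1.4969 -1.1246] turn [-0.0003  0.0035 -0.0041]
```

View pics/n_c.png

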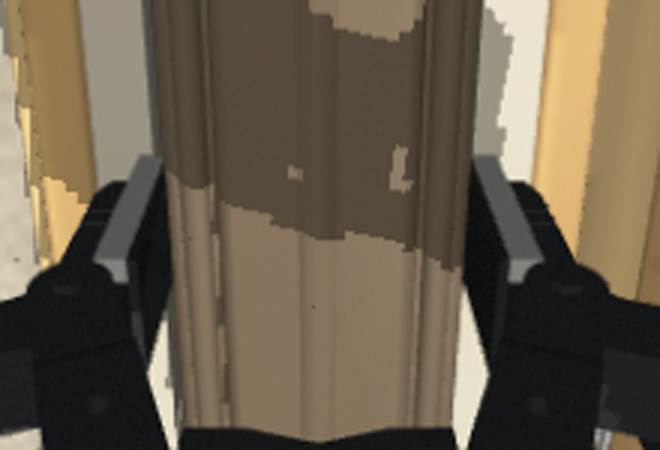

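jog_arm([
  [-4, 0, 0, 0, 0, 0],
  [-6, 0, 0, 0, 0, 0],
  [-10, 0, 0, 0, 0, 0],
  [-15, 0, 0, 0, 0, 0],
  [-20, 0, 0, 0, 0, 0],
  [-10, 0, 0, 0, 0, 0],
  [0, 0, 0, 0, 0, 0],
])

```text
clock: 20.6
position: [0.487, -0.2522, 0.1167]
tool_rot: [0.906, 1.567, -0.421]
force: [-0.3, 0.4, -5.5]
grip_width: 0.0547
```

Run:
```python
from h import *
axes(); snap("wrist","o"); snap("scene","o_s")
im=cv2.imread("pics/o_s.png")[180:310,200:380];cv2.imwrite("pics/o_sc.png",cv2.resize(im,None,fx=4,fy=4,interpolation=cv2.INTER_CUBIC))
```

```text
tool x [ 0.0034 -0.0015 -1.    ] yaw -24.09376492347138
tool y [0.9703 0.2417 0.003 ] yaw 13.987332397805426
tool z [ 0.2417 -0.9703  0.0023] yaw -76.013058880873
p [ 0.487  -0.2522  0.1167] F [-0.2799  0.4394 -5.5081] w 0.05472921582597681 t 20.6
```

View pics/o.png

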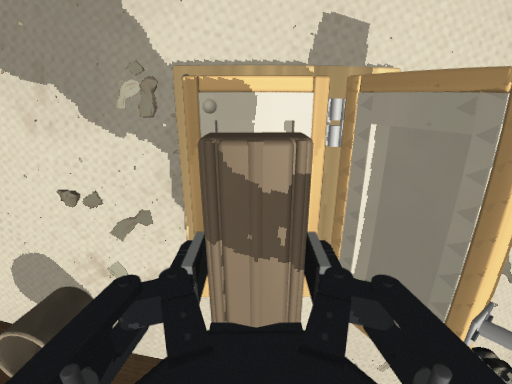

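View pics/o_sc.png

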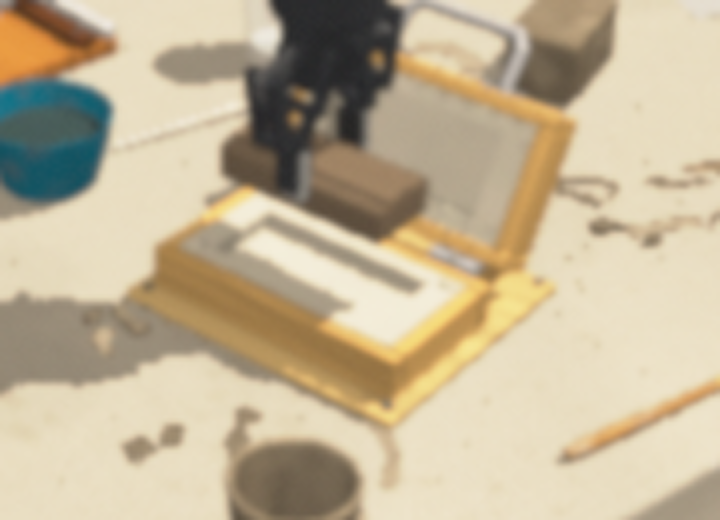

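jog_arm([
  [-25, 0, 0, 0, 0.002, -0.003],
  [-25, 0, 0, 0, 0, 0],
  [-20, 5, -20, 0, 0, 0],
  [0, 9.7, -38, 0, 0, 0],
  [0, 9.7, -38, 0, 0, 0],
  [0, 9.7, -38, 0, 0, 0],
  [0, 9.7, -38, 0, 0, 0],
  [0, 9.7, -38, 0, 0, 0],
  [0, 9.7, -38, 0, 0, 0],
  [0, 9.7, -38, 0, 0, 0],
  [0, 9.7, -38, 0, 0, 0],
  [0, 9.7, -38, 0, 0, 0],
  [0, 9.7, -38, 0, 0, 0],
  [0, 9.7, -38, 0, 0, 0],
  [0, 9.7, -38, 0, 0, 0],
  [0, 9, -38, 0, 0, 0],
  [0, 5, -20, 0, 0, 0],
  [0, 0, 0, 0.08, 0, 0],
  [0, 0, 0, 0.08, 0, 0],
  [0, 0, 0, 0, 0, 0],
])

```text
clock: 22.7
position: [0.481, 0.3207, 0.17]
tool_rot: [-1.625, 1.545, -3.118]
force: [0.1, -0.5, -3.9]
grip_width: 0.0546
```

```bash
python3 tgt.py .4887 .3047 .055 4.9
python3 - <<'E'
from h import *
snap("wrist","q",["gauge_corner","tile"]); snap("scene","q_s")
im=cv2.imread("pics/q_s.png")[100:230,120:280];cv2.imwrite("pics/q_sc.png",cv2.resize(im,None,fx=4,fy=4,interpolation=cv2.INTER_CUBIC))
E
```

```text
tool x [-0.0256 -0.0006 -0.9997] yaw -178.64437943093478
tool y [ 0.9966  0.0779 -0.0256] yaw 4.468283760260285
tool z [ 0.0779 -0.997  -0.0014] yaw -85.53376063353201
p [0.481  0.3207 0.17  ] F [ 0.1335 -0.4767 -3.8624] w 0.05458811713979339 t 22.7
shift(mm, tool) [114.7986   9.4096  16.6984] turn [-0.0076 -0.0015  0.0256]
q gauge_corner [257.5, 233.8] 0.47
q tile [256.5, 234.0] 0.89
```

View pics/q.png

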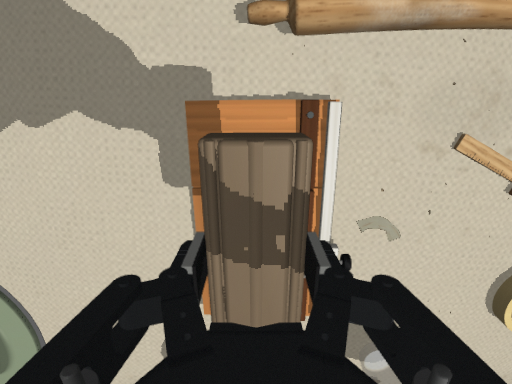

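View pics/q_sc.png

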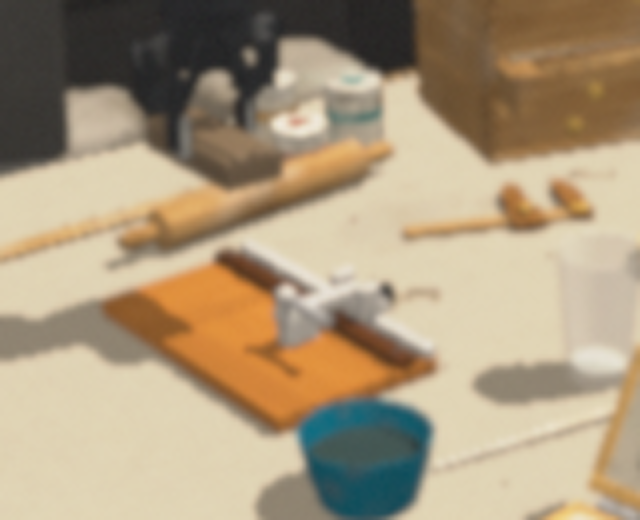

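jog_arm([
  [0, 9, 16, -0.008, -0.0015, 0.0256],
  [25, 0, 0, 0, 0, 0],
  [25, 0, 0, 0, 0, 0],
  [20, 0, 0, 0, 0, 0],
  [20, 0, 0, 0, 0, 0],
  [10, 0, 0, 0, 0, 0],
  [0, 0, 0, 0, 0, 0],
])

```text
clock: 23.6
position: [0.4963, 0.2993, 0.0682]
tool_rot: [1.608, 1.563, 0.13]
force: [-0.8, -0.1, -3.9]
grip_width: 0.0542
```

```bash
python3 tgt.py .4887 .3047 .039 4.9
python3 - <<'E'
from h import *
snap("wrist","r",["gauge_corner","tile"])
E
```

```text
tool x [ 0.0077  0.001  -1.    ] yaw 7.42869589310848
tool y [0.9957 0.0924 0.0078] yaw 5.300554225918632
tool z [ 0.0924 -0.9957 -0.0003] yaw -84.69931777760554
p [0.4963 0.2993 0.0682] F [-0.8096 -0.0884 -3.9422] w 0.05422929071464903 t 23.6
shift(mm, tool) [29.1392 -7.3211 -6.0286] turn [ 0.007  -0.0003 -0.0078]
r tile [258.9, 233.3] 0.94
```

View pics/r.png

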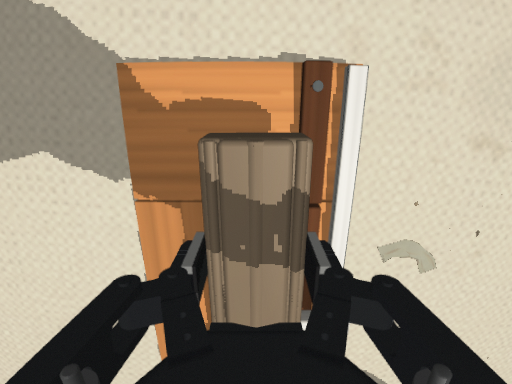

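jog_arm([
  [0, -7, -6, 0.007, 0, -0.008],
  [8, 0, 0, 0, 0, 0],
  [8, 0, 0, 0, 0, 0],
  [6, 0, 0, 0, 0, 0],
  [3, 0, 0, 0, 0, 0],
  [0, 0, 0, 0, 0, 0],
])

```text
clock: 24.35
position: [0.4896, 0.307, 0.0448]
tool_rot: [2.245, 1.566, 0.759]
force: [0.3, -0.2, -5.0]
grip_width: 0.0547
```

```bash
python3 tgt.py .4887 .3047 .037 4.9
```

```text
tool x [ 0.0038  0.0036 -1.    ] yaw 43.49157918298422
tool y [0.9964 0.0852 0.0041] yaw 4.887966887463468
tool z [ 0.0852 -0.9964 -0.0033] yaw -85.1112602005499
p [0.4896 0.307  0.0448] F [ 0.2735 -0.1975 -4.9571] w 0.05470279204849432 t 24.35
shift(mm, tool) [ 7.8038 -1.1675  2.2716] turn [-0.0002 -0.0033 -0.0041]
```

jog_arm([
  [3, -1, 0, 0, -0.003, -0.004],
  [2, 0, 0, 0, 0, 0],
  [0, 0, 0, 0, 0, 0],
])

```text
clock: 24.65
position: [0.4887, 0.3069, 0.0394]
tool_rot: [-1.65, 1.571, -3.136]
force: [0.8, -0.0, -4.5]
grip_width: 0.0549
```

jog_arm([
  [2, 0, 0, 0, 0, 0],
  [0, 0, 0, 0, 0, 0],
])

```text
clock: 24.85
position: [0.4888, 0.3069, 0.0374]
tool_rot: [-2.917, 1.571, 1.881]
force: [0.1, -0.5, -4.5]
grip_width: 0.0545
```

jog_arm([
  [1.5, 0, 0, 0, 0, 0],
  [0, 0, 0, 0, 0, 0],
])

```text
clock: 25.05
position: [0.489, 0.307, 0.0361]
tool_rot: [2.098, 1.57, 0.612]
force: [0.9, -0.0, -3.7]
grip_width: 0.0547
```

jog_arm([
  [1, 0, 0, 0, 0, 0],
  [0, 0, 0, 0, 0, 0],
])

```text
clock: 25.25
position: [0.4891, 0.3071, 0.0362]
tool_rot: [1.717, 1.57, 0.231]
force: [-0.4, -0.8, -3.8]
grip_width: 0.0546
```

jog_arm([
  [1.5, 0, 0, 0, 0, 0],
  [0, 0, 0, 0, 0, 0],
])

```text
clock: 25.45
position: [0.4894, 0.3073, 0.0362]
tool_rot: [1.605, 1.568, 0.12]
force: [-0.3, -0.1, -3.7]
grip_width: 0.0546
```

jog_arm([
  [1.5, 0, 0, 0, 0, 0],
  [0, 0, 0, 0, 0, 0],
])

```text
clock: 25.65
position: [0.4896, 0.3074, 0.0361]
tool_rot: [1.563, 1.567, 0.077]
force: [0.4, -0.3, -3.9]
grip_width: 0.0545
```

Run:
```python
from h import *
R,p,s=axes(); print(s["qpos"]); print(s["joint_efforts"],s["moment"])
snap("wrist","s");snap("scene","s_s")
im=cv2.imread("pics/s_s.png")[120:220,120:260];cv2.imwrite("pics/s_sc.png",cv2.resize(im,None,fx=5,fy=5,interpolation=cv2.INTER_CUBIC))
```

```text
tool x [ 0.0035  0.0003 -1.    ] yaw 4.416048388772432
tool y [0.9964 0.0847 0.0035] yaw 4.857764193571209
tool z [ 0.0847 -0.9964  0.    ] yaw -85.14224115584896
p [0.4896 0.3074 0.0361] F [ 0.3552 -0.3153 -3.8753] w 0.054535114609910416 t 25.65
[-0.4261  0.7543 -0.3397  1.8464  0.4145  0.608  -0.9393]
[  -0.0529 -101.7434   -6.4081  -23.9444   -0.0192    0.2217   -0.0176] [-0.0165 -0.0257 -0.024 ]
```

View pics/s_sc.png

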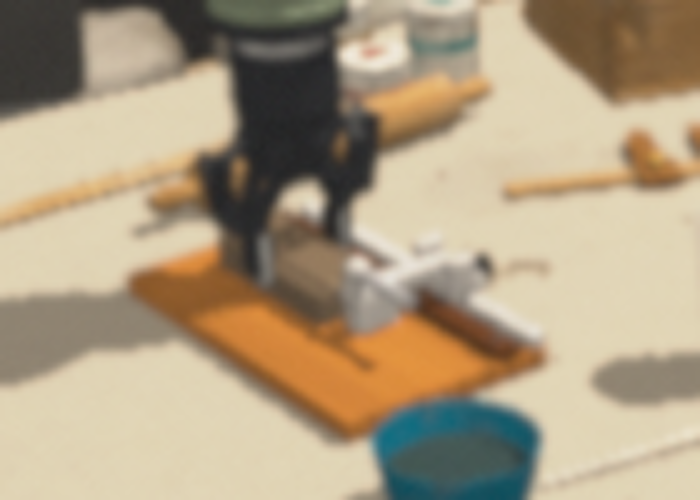

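View pics/s.png

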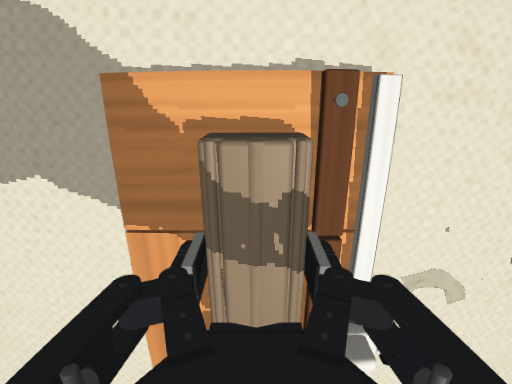

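jog_arm([
  [-0.5, 3, 0, 0, 0, -0.003],
  [0, 2, 0, 0, 0, 0],
])

```text
clock: 25.95
position: [0.4947, 0.3079, 0.036]
tool_rot: [-1.915, 1.571, 2.882]
force: [-3.4, 0.7, 3.0]
grip_width: 0.0544
```

jog_arm([
  [0, 1, 0, 0, 0, 0],
])

```text
clock: 26.05
position: [0.4954, 0.308, 0.036]
tool_rot: [-1.458, 1.57, -2.944]
force: [-8.2, -1.5, 11.5]
grip_width: 0.0546
```

jog_arm([
  [0, 1, 0, 0, 0, 0],
])

```text
clock: 26.15
position: [0.496, 0.3082, 0.036]
tool_rot: [-1.397, 1.569, -2.883]
force: [-6.2, -2.1, 8.8]
grip_width: 0.0544
```

jog_arm([
  [0, 1, 0, 0, 0, 0],
])

```text
clock: 26.25
position: [0.4966, 0.3083, 0.036]
tool_rot: [-1.376, 1.568, -2.861]
force: [-5.0, -1.3, 6.6]
grip_width: 0.0547
```

jog_arm([
  [0, 1.5, 0, 0, 0, 0],
])

```text
clock: 26.35
position: [0.4969, 0.3084, 0.0361]
tool_rot: [-1.328, 1.565, -2.813]
force: [-17.4, -4.7, 17.0]
grip_width: 0.0546
```

jog_arm([
  [0, 1.5, 0, 0, 0, 0],
])

```text
clock: 26.45
position: [0.497, 0.3084, 0.0361]
tool_rot: [-1.292, 1.563, -2.778]
force: [-14.9, -4.3, 16.2]
grip_width: 0.0547
```

jog_arm([
  [0, 1.5, 0, 0, 0, 0],
])

```text
clock: 26.55
position: [0.4969, 0.3084, 0.0362]
tool_rot: [-1.277, 1.56, -2.762]
force: [-14.4, -3.9, 15.6]
grip_width: 0.0545
```

```bash
python3 tgt.py .498 .2954 .0362 4.9
```

```text
tool x [-0.0102 -0.0041 -0.9999] yaw -158.24157742908116
tool y [ 0.9963  0.0856 -0.0106] yaw 4.913251989984864
tool z [ 0.0857 -0.9963  0.0032] yaw -85.08481543497423
p [0.4969 0.3084 0.0362] F [-14.4284  -3.8713  15.6277] w 0.054546013127576586 t 26.55
shift(mm, tool) [ 0.0129 -0.0607 13.0465] turn [0.0002 0.0032 0.0106]
```

jog_arm([
  [-0.4, 0, 2, 0, 0.003, 0.0105],
  [0, 0, 3, 0, 0, 0],
  [0, 0, 3, 0, 0, 0],
])

```text
clock: 26.85
position: [0.4972, 0.3007, 0.0361]
tool_rot: [-1.88, 1.57, 2.919]
force: [-0.8, 1.1, -1.7]
grip_width: 0.0543
```

jog_arm([
  [0, 0.3, 1.5, 0, 0, 0],
])

```text
clock: 26.95
position: [0.4975, 0.2994, 0.036]
tool_rot: [-2.223, 1.569, 2.576]
force: [-6.1, 6.1, 1.7]
grip_width: 0.0546
```

jog_arm([
  [0, 0.3, 1.5, 0, 0, 0],
])

```text
clock: 27.05
position: [0.4975, 0.2986, 0.0361]
tool_rot: [-2.428, 1.568, 2.371]
force: [-5.3, 5.2, -0.2]
grip_width: 0.0549
```

jog_arm([
  [0, 0.2, 1.5, 0, 0, 0],
])

```text
clock: 27.15
position: [0.4975, 0.2976, 0.0361]
tool_rot: [-2.487, 1.567, 2.312]
force: [-4.2, 3.3, -1.0]
grip_width: 0.0549
```

jog_arm([
  [0, 0.2, 1.5, 0, 0, 0],
])

```text
clock: 27.25
position: [0.4977, 0.2967, 0.0361]
tool_rot: [-2.54, 1.566, 2.259]
force: [-4.1, 3.5, -0.4]
grip_width: 0.0549
```

jog_arm([
  [0, 0.2, 1.5, 0, 0, 0],
])

```text
clock: 27.35
position: [0.4977, 0.2957, 0.0361]
tool_rot: [-2.556, 1.565, 2.244]
force: [-3.6, 4.0, -1.3]
grip_width: 0.055
```

jog_arm([
  [0, 0.2, 1.5, 0, 0, 0],
])

```text
clock: 27.45
position: [0.4978, 0.2955, 0.0362]
tool_rot: [-2.701, 1.563, 2.099]
force: [-5.1, 10.8, -1.4]
grip_width: 0.055
```

jog_arm([
  [0, 0.2, 1.5, 0, 0, 0],
])

```text
clock: 27.55
position: [0.4978, 0.2954, 0.0364]
tool_rot: [-2.801, 1.561, 2.0]
force: [-5.2, 8.2, -2.3]
grip_width: 0.0549
```

jog_arm([
  [0, 0.2, 1.2, 0, 0, 0],
])

```text
clock: 27.65
position: [0.4977, 0.2954, 0.0364]
tool_rot: [-2.836, 1.559, 1.965]
force: [-5.0, 6.2, -1.8]
grip_width: 0.0549
```

```bash
python3 tgt.py .4977 .2954 .0364 4.9
```

```text
tool x [-0.0045  0.0107 -0.9999] yaw 112.56450157488045
tool y [ 0.9961  0.0885 -0.0035] yaw 5.075414092038998
tool z [ 0.0884 -0.996  -0.0111] yaw -84.92679556073648
p [0.4977 0.2954 0.0364] F [-5.0173  6.2253 -1.8202] w 0.054899530973952115 t 27.65
shift(mm, tool) [ 0.0206 -0.0455 -0.0089] turn [ 0.003  -0.0111  0.0035]
```

jog_arm([
  [0, 0, 0, 0.003, -0.011, 0.0035],
  [0, 0.2, 0.3, 0, 0, 0],
])

```text
clock: 27.85
position: [0.4978, 0.2955, 0.0362]
tool_rot: [-2.465, 1.57, 2.333]
force: [-2.6, 1.3, -3.1]
grip_width: 0.0547
```

jog_arm([
  [0, 0, 0, 0, 0, 0],
  [0, 0, 0, 0, 0, 0],
  [0, 0, 0, 0, 0, 0],
  [-5, 0, 0, 0, 0, 0],
  [-20, 0, 0, 0, 0, 0],
  [-40, 0, 0, 0, 0, 0],
  [-40, 0, 0, 0, 0, 0],
  [0, 0, 0, 0, 0, 0],
], gripper=60)

```text
clock: 28.65
position: [0.4989, 0.2942, 0.146]
tool_rot: [-1.515, 1.57, -3.001]
force: [1.0, 0.4, -0.1]
grip_width: 0.0654
```

Run:
```python
from h import *
axes(); snap("wrist","u",["tile","gauge_corner","stop_peg"])
im=cv2.imread("pics/u.png")[20:320,150:400];cv2.imwrite("pics/u_c.png",cv2.resize(im,None,fx=2,fy=2,interpolation=cv2.INTER_CUBIC))
```

```text
tool x [-0.0005 -0.0001 -1.    ] yaw -171.94419968675905
tool y [ 0.9964  0.0845 -0.0005] yaw 4.8466892299218935
tool z [ 0.0845 -0.9964  0.    ] yaw -85.15330995323015
p [0.4989 0.2942 0.146 ] F [ 1.0367  0.3725 -0.0929] w 0.065416319685837 t 28.65
u tile [256.4, 181.2] 0.9
u gauge_corner [279.9, 238.6] 0.94
u stop_peg [241.3, 297.4] 0.78
```

View pics/u_c.png

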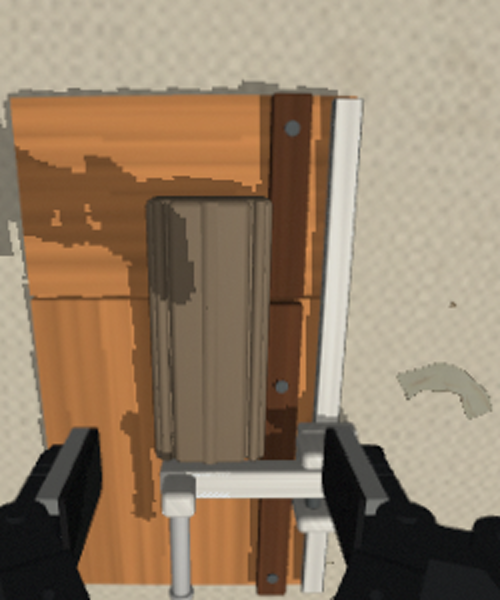

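Run:
```python
from h import *
C=load("u"); z=lambda q:(150+(q[0]+.5)/2-.5,20+(q[1]+.5)/2-.5)
im=cv2.imread("pics/u.png")
cv2.imwrite("pics/u_1.png",cv2.resize(im[105:265,215:305],None,fx=6.5,fy=3.7,interpolation=cv2.INTER_CUBIC))
print("tile net", onz(C,(256.4,181.2),.016),"gauge",onz(C,(279.9,238.6),.016))
P=[onz(C,z(q),.039) for q in [(148,201),(271,201),(266,458),(154,458)]];print(np.array(P),np.mean(P,axis=0))
a=P[0]+P[1]-P[2]-P[3];print(np.degrees(np.arctan2(a[1],a[0]))-90)
# predicted outline of butted tile from the nominal
c0=np.array([.4977,.2955]);t=np.radians(4.9);R2=np.array([[np.cos(t),-np.sin(t)],[np.sin(t),np.cos(t)]])
for X,Y in [(-28,65),(28,65),(28,-65),(-28,-65)]:
    q=c0+R2@np.array([X,Y])/1000; print(q,[proj(C,[q[0],q[1],zz])[0] for zz in (.039,.016)])
```

```text
tile net [0.4994 0.2967 0.016 ] gauge [0.5311 0.2325 0.016 ]
[[0.4654 0.3568 0.039 ]
 [0.5192 0.3614 0.039 ]
 [0.5319 0.2336 0.039 ]
 [0.4745 0.2287 0.039 ]] [0.4977 0.2951 0.039 ]
4.886912006246504
[0.4643 0.3579] [array([222.5195, 118.9067]), array([225.3727, 117.3971])]
[0.52   0.3627] [array([286.4313, 118.8321]), array([283.7603, 117.3294])]
[0.5311 0.2331] [array([281.933 , 249.0576]), array([279.9998, 238.1311])]
[0.4754 0.2283] [array([227.5875, 249.1007]), array([229.6335, 238.1729])]
```

View pics/u_1.png

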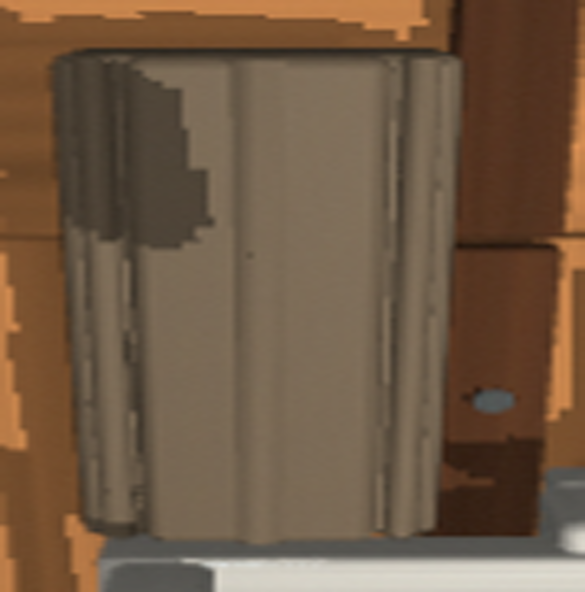

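jog_arm([
  [0, -5, 36, 0, 0, 0],
  [0, -5, 37, 0, 0, 0],
  [0, -5, 37, 0, 0, 0],
  [0, 0, 0, 0, 0, 0],
  [20, 0, 0, 0, 0, 0],
  [20, 0, 0, 0, 0, 0],
  [0, 0, 0, 0, 0, 0],
], gripper=150, newtons=25)

```text
clock: 29.55
position: [0.4869, 0.1766, 0.093]
tool_rot: [-1.253, 1.552, -2.738]
force: [-0.5, -0.3, -0.1]
grip_width: 0.0353
```

```bash
python3 tgt.py .4925 .1831 .0549 4.9
python3 - <<'E'
from h import *
snap("wrist","v",["stop_peg","tile","gauge_corner"])
E
```

```text
tool x [-0.0173 -0.0074 -0.9998] yaw -156.90330705905535
tool y [ 0.9962  0.0856 -0.0179] yaw 4.910817605430636
tool z [ 0.0857 -0.9963  0.0059] yaw -85.08317169867532
p [0.4869 0.1766 0.093 ] F [-0.5031 -0.3062 -0.0604] w 0.035290141651944384 t 29.55
shift(mm, tool) [37.9566  6.795  -6.2041] turn [0.0002 0.0059 0.0179]
v stop_peg [265.2, 212.3] 0.97
v tile [291.0, 48.2] 0.81
v gauge_corner [320.3, 140.2] 0.66
```

View pics/v.png

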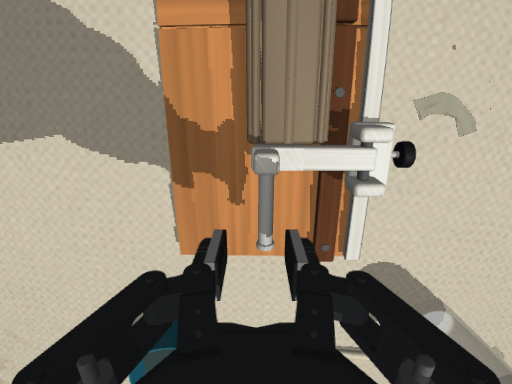

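jog_arm([
  [0, 7, -6, 0, 0.006, 0.018],
  [15, 0, 0, 0, 0, 0],
  [12, 0, 0, 0, 0, 0],
  [10, 0, 0, 0, 0, 0],
  [0, 0, 0, 0, 0, 0],
])

```text
clock: 30.25
position: [0.4982, 0.1869, 0.06]
tool_rot: [1.905, 1.557, 0.421]
force: [-0.2, -1.2, -0.6]
grip_width: 0.0352
```

```bash
python3 tgt.py .4925 .1831 .0549 4.9
```

```text
tool x [ 0.0124  0.0055 -0.9999] yaw 24.106685690171986
tool y [0.9962 0.0863 0.0128] yaw 4.952466419375975
tool z [ 0.0864 -0.9963 -0.0045] yaw -85.0442661060791
p [0.4982 0.1869 0.06  ] F [-0.2037 -1.2324 -0.6037] w 0.035214213889010096 t 30.25
shift(mm, tool) [ 5.0172 -6.0572  3.3401] turn [ 0.0009 -0.0045 -0.0128]
```

jog_arm([
  [4, -6, 3.5, 0, -0.0045, -0.0128],
  [0, 0, 0, 0, 0, 0],
  [0, 0, 0, 0, 0, 0],
])

```text
clock: 30.55
position: [0.4922, 0.1828, 0.056]
tool_rot: [-1.129, 1.57, -2.613]
force: [0.4, 0.1, 0.5]
grip_width: 0.0348
```

```bash
python3 tgt.py .4925 .1831 .0549 4.9
```

```text
tool x [-0.0008 -0.0005 -1.    ] yaw -149.70004419557813
tool y [ 0.9963  0.0865 -0.0008] yaw 4.961323978870473
tool z [ 0.0865 -0.9963  0.0004] yaw -85.03865709159501
p [0.4922 0.1828 0.056 ] F [0.3775 0.142  0.5107] w 0.03480331861477247 t 30.55
shift(mm, tool) [ 1.1323  0.2967 -0.3016] turn [0.0011 0.0004 0.0008]
```

jog_arm([
  [0, 0, 0, 0, 0, 0],
  [0, 0, 0, 0, 0, 0],
  [0, 0, 0, 0, 0, 0],
  [0, 0, 0, 0, 0, 0],
  [-3, 0.8, 0, 0, 0, 0],
  [-3, 0.9, 0, 0, 0, 0],
  [-5.8, 2.2, 0, 0, 0, 0],
], gripper=255)

```text
clock: 31.25
position: [0.4962, 0.1832, 0.0687]
tool_rot: [-1.337, 1.57, -2.821]
force: [0.1, 1.6, -4.0]
grip_width: 0.0087
```

Run:
```python
from h import *
axes()
```

```text
tool x [-0.0011 -0.0004 -1.    ] yaw -161.63089621273738
tool y [ 0.9963  0.0865 -0.0011] yaw 4.9610921839118856
tool z [ 0.0865 -0.9963  0.0003] yaw -85.03889117993148
p [0.4962 0.1832 0.0687] F [ 0.128   1.6314 -4.0141] w 0.008671268519806277 t 31.25
```

jog_arm([
  [-5.6, 2.7, 0, 0, 0, 0],
  [-5.3, 3.2, 0, 0, 0, 0],
  [-5, 3.6, 0, 0, 0, 0],
  [-4.7, 4.1, 0, 0, 0, 0],
  [-4.3, 4.5, 0, 0, 0, 0],
  [-3.9, 4.8, 0, 0, 0, 0],
  [-3.4, 5.2, 0, 0, 0, 0],
  [-3, 5.4, 0, 0, 0, 0],
  [-2.5, 5.7, 0, 0, 0, 0],
  [-1.9, 5.9, 0, 0, 0, 0],
])

```text
clock: 32.25
position: [0.5431, 0.1872, 0.1132]
tool_rot: [-1.268, 1.566, -2.752]
force: [-3.7, 0.6, 4.1]
grip_width: 0.0089
```

```bash
cat > arc2.py <<'E'
from h import *
R,p,s=axes()
# hinge from: TCP at 'down' grip (.4925,.1831,.0549..) peg at z .062, -68 x, +16 z
h=np.array([.4925+.068*.9963,.1831+.068*.0854,.062-.016]); b=p-R[:,0]*.0071
d=b-h;X=d[0]*.9963+d[1]*.0854;print("X %.1f Z %.1f r %.1f th %.3f"%(X*1e3,d[2]*1e3,np.hypot(X,d[2])*1e3,np.arctan2(16,-68)-np.arctan2(d[2],X)))
E
python3 arc2.py
```

```text
tool x [-0.0041 -0.0017 -1.    ] yaw -157.6977452543033
tool y [ 0.9962  0.0867 -0.0042] yaw 4.9724101491423465
tool z [ 0.0867 -0.9962  0.0013] yaw -85.02727389646428
p [0.5431 0.1872 0.1132] F [-3.6833  0.6476  4.0944] w 0.008900900529569534 t 32.25
X -17.2 Z 74.3 r 76.2 th 1.112
```

jog_arm([
  [-0.4, 6.2, 0, 0, 0, 0],
  [0.3, 6.3, 0, 0, 0, 0],
  [0.9, 6.3, 0, 0, 0, 0],
  [1.4, 6.2, 0, 0, 0, 0],
  [1.8, 6.1, 0, 0, 0, 0],
  [2.3, 6, 0, 0, 0, 0],
  [2.7, 5.7, 0, 0, 0, 0],
])

```text
clock: 32.95
position: [0.5908, 0.1913, 0.1052]
tool_rot: [-1.039, 1.569, -2.524]
force: [-2.5, -1.1, 3.4]
grip_width: 0.0088
```

```bash
python3 arc2.py
```

```text
tool x [-0.0013 -0.0009 -1.    ] yaw -144.61559483781576
tool y [ 0.9963  0.0861 -0.0013] yaw 4.941142602248241
tool z [ 0.0861 -0.9963  0.0008] yaw -85.05879602890984
p [0.5908 0.1913 0.1052] F [-2.4841 -1.0917  3.4266] w 0.008800365901852259 t 32.95
X 30.6 Z 66.3 r 73.1 th 1.772
```

Nearly there; on to the back rest.

jog_arm([
  [3, 5.4, 0, 0, 0, 0],
  [3.5, 4, 0, 0, 0, 0],
  [1.5, 1, 0, 0, 0, 0],
  [0, 0, 0, 0, 0, 0],
])

```text
clock: 33.35
position: [0.6005, 0.1922, 0.0982]
tool_rot: [-1.142, 1.564, -2.627]
force: [-10.8, -2.7, 17.6]
grip_width: 0.0087
```

```bash
python3 arc2.py
```

```text
tool x [-0.0056 -0.0032 -1.    ] yaw -150.50444818856815
tool y [ 0.9963  0.0861 -0.0059] yaw 4.939015835177026
tool z [ 0.0861 -0.9963  0.0027] yaw -85.06007350279837
p [0.6005 0.1922 0.0982] F [-10.7917  -2.7308  17.5982] w 0.008718687428645067 t 33.35
X 40.4 Z 59.3 r 71.8 th 1.938
```

jog_arm([
  [0, 0, 0, 0, 0, 0],
  [0, 0, 0, 0, 0, 0],
  [0, 0, 0, 0, 0, 0],
  [-20, 0, 0, 0, 0, 0],
  [-40, 0, 0, 0, 0, 0],
  [-40, 0, 0, 0, 0, 0],
  [-10, -40, -20, 0, 0, 0],
  [0, -40, -40, 0, 0, 0],
  [0, -10, -35, 0, 0, 0],
  [0, 0, 0, 0, 0, 0],
], gripper=140)

```text
clock: 34.35
position: [0.5048, 0.2793, 0.2109]
tool_rot: [-1.194, 1.567, -2.683]
force: [0.3, 0.0, -0.6]
grip_width: 0.0384
```

Run:
```python
from h import *
axes(); C=snap("wrist","w",["tile","gauge_corner","stop_peg","stop_hinge"])
for n,z in [("tile",.016),("gauge_corner",.016),("stop_hinge",.046)]:
    r=nets.pinpoint("wrist",n)
    if r: print(n,onz(C,r[0]["location"],z))
snap("scene","w_s")
im=cv2.imread("pics/w_s.png")[120:320,130:380];cv2.imwrite("pics/w_sc.png",cv2.resize(im,None,fx=3,fy=3,interpolation=cv2.INTER_CUBIC))
```

```text
tool x [-0.0035 -0.0017 -1.    ] yaw -153.70918252334585
tool y [ 0.9966  0.0821 -0.0036] yaw 4.710011369219333
tool z [ 0.0821 -0.9966  0.0014] yaw -85.28969842868275
p [0.5048 0.2793 0.2109] F [ 0.3041  0.0083 -0.5641] w 0.03841659417119868 t 34.35
w tile [254.0, 155.0] 0.72
w stop_peg [339.8, 267.6] 0.76
w stop_hinge [298.7, 220.7] 0.72
tile [0.5006 0.2959 0.016 ]
stop_hinge [0.5618 0.2249 0.046 ]
```

View pics/w.png

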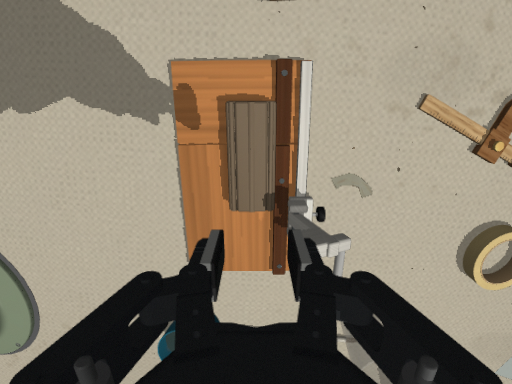

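View pics/w_sc.png

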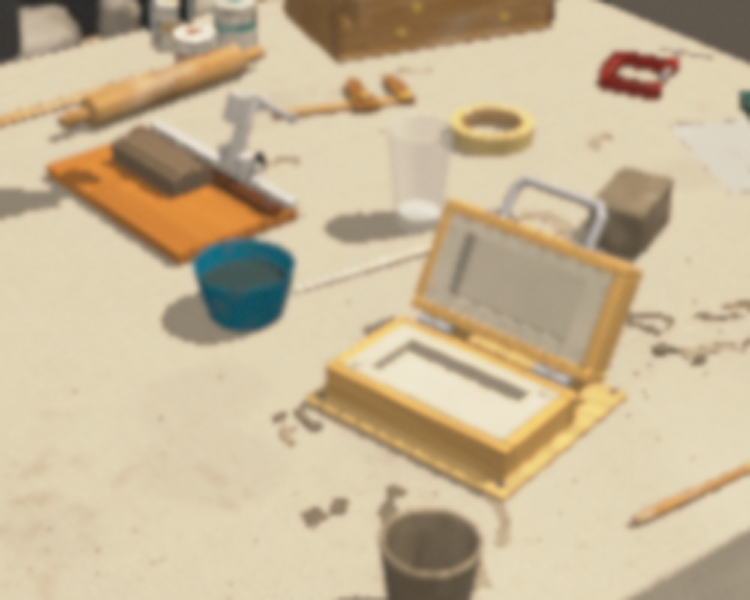

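Run:
```python
from h import *
im=cv2.imread("pics/w.png")
cv2.imwrite("pics/w_1.png",cv2.resize(im[90:225,215:310],None,fx=6,fy=4.4,interpolation=cv2.INTER_CUBIC))
C=load("w")
c0=np.array([.4977,.2954]);t=np.radians(4.9);R2=np.array([[np.cos(t),-np.sin(t)],[np.sin(t),np.cos(t)]])
for X,Y in [(-28,65),(28,65),(28,-65),(-28,-65)]:
    q=c0+R2@np.array([X,Y])/1000; print([ (proj(C,[q[0],q[1],zz])[0]-[215,90])*[6,4.4] for zz in (.039,.016)])
```

```text
[array([61.5225, 47.9354]), array([74.6735, 47.9898])]
[array([368.651 ,  46.9678]), array([360.1667,  47.1038])]
[array([355.8063, 530.3768]), array([349.1433, 500.2677])]
[array([ 85.3067, 530.7272]), array([ 95.4077, 500.6259])]
```

View pics/w_1.png

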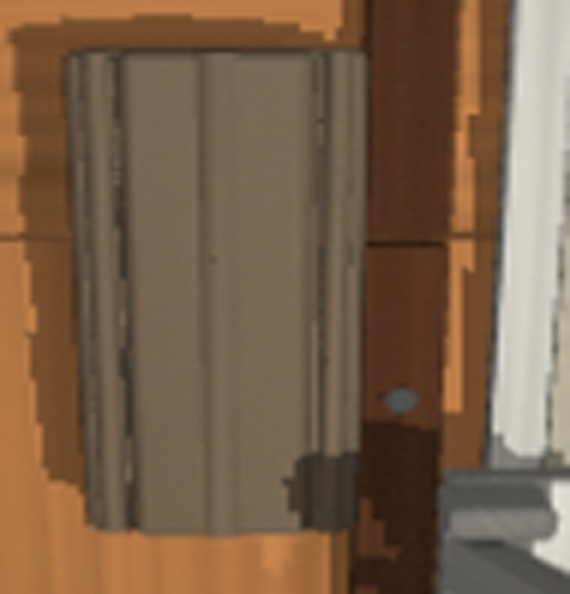

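Run:
```python
from h import *
print(bot.job_done()); print(observe()["clock"])
```

```text
the job is handed in; nothing more can be done
None
the job is handed in; nothing more can be done
```

I finished the job and handed it in at about 34 s of the 72 s allowed; the hand-in gives no verdict. The lid lies open on its rests and the tile is on the board against both fence and stop. The stop is flipped back up, and the gripper is clear of everything.

**Contact while placing:** I felt the fence with the TCP at x ≈ 0.497 and the stop at y ≈ 0.295, within about 1 mm of where the cameras put them. The strongest push was about 18 N on the fence and 11 N on the stop, well under the 40 N that would shift it.

**Tile with the stop still down:** the wrist camera put its origin at about x = -27.9, y = +65.2 mm from the gauge corner, parallel to the fence within about 0.01 rad.

**After flipping the stop up:**
- The tile's outline still matched that position within a pixel or two.
- The stop hinge reading was within about 1 mm of its earlier value.
- The arm stop leaned back at an estimated 1.94 rad.
- The scene picture showed the lid open and the glass, bowl and brush where they had been.

**Not confirmed:**
- The last wrist picture gave no gauge-corner reading. That the stop's setting did not move rests on the hinge reading and the low forces.
- The network's last tile reading was about 3 mm off in x. It reads that way for other points too, so I went by the outline instead.
- I did not measure the tile's flatness separately.

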